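# Reset the dessert plating station

## Robot

A 6-joint arm with a two-finger parallel gripper is mounted at the origin on the work surface. World frame = base frame: x ahead of the robot, y to its left, z up, the work surface at z = 0. Lengths are in m, angles in rad, forces in N, time in s.
With the tool pointing down it reaches from about 0.25 to 0.725 m from the base axis. Payload 4 kg.
Tool frame: the origin (TCP) lies on the centre line of the jaws, within the pads' length; the fingertips stand 11 mm ahead of it and the grasp point (between the pads) lies 8 mm behind it (bot.nose_length is the distance from the TCP to the fingertips, in m); z points along the fingers, y is the direction in which the jaws open and shut (so a half turn about z gives the same grasp; the last joint's range is limited). The gripper opens to 85 mm and grips with 20 to 120 N. Pads are 22 mm wide; open, the fingers measure 114 mm over their backs; the gripper's body (76 mm by 85 mm) begins 54 mm behind the grasp point. The pads swing forward as they close: fully open they stand 13 mm farther back than shut.
Start: joints at [-1.151, 0.241, 0.005, 1.335, 0, 1.571], TCP at [0.204, -0.457, 0.242] pointing down, gripper open.
Joint ranges: [-2.72, 2.72], [-1.05, 1.87], [-1.09, 1.28], [-1.99, 2.15], [-1.42, 1.44], [-3.14, 3.14]. Speed limits (rad/s): [2.79, 2.79, 3.14, 3.14, 3.14, 3.14].

## Interface

Orientations are given as a unit quaternion [x, y, z, w].
In Python, from workcell import bot gives the robot as it stands.
- The arm moves only by the tool play_rows, never from a script. Its argument "plan" is one flat list of numbers, 6 for each row, row after row: the shift along the tool's x, y, z in mm, then the turn, a rotation vector about the tool's x, y, z in rad. A call has 1 to 20 rows; each row shifts and turns the commanded pose from where the row before left it, along the tool's axes as they then stand; what a row does not reach is not made up. A row lasts 1/8 s, in which the tool goes at most 62.5 mm and 10.7 degrees, less where a joint would pass 70% of its speed; a pose out of reach is approached as far as the arm can. A call with a gripper value outside its range is refused whole. "hand" is the opening in per cent of the stroke, from 0 (shut) to 100 (fully open), set as the call begins (left out, the last holds). The fingers move at their own pace and stop on an object; the grip force is fixed at half the most. Time passes only in rows, so rows that do not move let the fingers close. It gives the time, the measured TCP pose, the force and the opening at its end, in the units of the state.
- bot.get_obs(): the state, without advancing time (a new reading comes with each control period).
- bot.camera(name): name is "scene" or "top"; returns a dict with "frame" (480x640x3 uint8, blue, green, red), "range_z" (480x640 float32, m along the optical axis (not along the pixel's ray), 0 where there is no reading), "K" (3x3 intrinsics, pixels), "dist" ([k1, k2, p1, p2, k3] as OpenCV has them; the pictures are not rectified), "cam_to_world" (4x4, takes a point from camera to world coordinates). Camera axes: x right, y down, z forward; pixel columns grow to the right and rows downward; lengths in m; the calibration is good to about 2 mm. A picture is of the moment at which its call begins.
- bot.job_done(): hands the job in, once; it reports no verdict.
Trained networks look in the newest picture that a camera, given by its name, has taken for a name from the list of things; names that differ only in an ending like _2 or _b are one class to them, and where a whole thing is asked for, a point or a joint stands for the part that bears it (a point fixed in the world has none). Each returns a list of dicts, best first, with "p" (0 to 1); they miss things now and then, are a little off and sometimes report something else, mostly with a low value. They report only what shows in the picture. A call takes as long as a camera call.
- bot.outline_of(query, camera): "mask" (480x640 bool, what is visible of it) and "point" ([row, column] in pixels, amid what is visible of it).
The state is a dict: "clock": time; "joint_pos": joint angles; "joint_vel": joint speeds; "tau": joint torques, N m; "eef_pos": TCP position; "tool_rot": TCP orientation; "ft_force": force on the tool from outside, world axes, zero at the start; "ft_torque": the same for the moment, N m; "grip_width": finger opening in m.
Only numpy, scipy, OpenCV 4.12 (cv2) and the standard library are available. Lean on these libraries where they do the work, as an engineer would, in place of code of your own. Each camera call takes 0.05 s, during which the arm holds its last target.

## Task

First clear the dark slate mat: nest every loose white dessert cup, fully home and upright, into one single stack in the copper holder of the stacking stand. Then pull the three caramel-coloured squeeze bottles out of the tightly packed crate and stand them all upright on the cleared slate mat. Leave the other bottles standing in the crate, and do not disturb the plate, the shaker or the spoon pot.

Things in the scene. Friction and masses are not known exactly. Their poses are not given: they have to be found in the camera images.
- slate_mat: dark grey slate mat fixed on the white table, 260 (x) x 300 (y) x 6 mm, holding the loose cups at the start; origin at the centre of its underside (table height), top face 6 mm above it
- stand: stacking stand fixed on the table: dark wooden disc 96 mm across, 8 mm thick, and fixed upright on its centre a copper holder of exactly the cups' shape (50 mm tall, rim 58 mm above the table, mouth up). The first cup nested in it has its underside 32 mm above the table, each further cup 24 mm more. Origin at the centre of the disc's underside
- cup_1: White open dessert cup, 0.13 kg, low centre of mass, 50 mm tall: tapered body (foot 42 mm across, 52 mm at 26 mm height) under a straight collar 62 mm across from 26 mm height to the rim, wall 3 mm. Nested, its collar rests on the rim below, 24 mm above that cup, 1 mm play. Origin at centre of underside, z up out of the mouth. Starts on the slate mat; three to five of these present
- cup_2: White open dessert cup, 0.13 kg, low centre of mass, 50 mm tall: tapered body (foot 42 mm across, 52 mm at 26 mm height) under a straight collar 62 mm across from 26 mm height to the rim, wall 3 mm. Nested, its collar rests on the rim below, 24 mm above that cup, 1 mm play. Origin at centre of underside, z up out of the mouth. Starts on the slate mat; three to five of these present
- cup_3: White open dessert cup, 0.13 kg, low centre of mass, 50 mm tall: tapered body (foot 42 mm across, 52 mm at 26 mm height) under a straight collar 62 mm across from 26 mm height to the rim, wall 3 mm. Nested, its collar rests on the rim below, 24 mm above that cup, 1 mm play. Origin at centre of underside, z up out of the mouth. Starts on the slate mat; three to five of these present
- cup_4: White open dessert cup, 0.13 kg, low centre of mass, 50 mm tall: tapered body (foot 42 mm across, 52 mm at 26 mm height) under a straight collar 62 mm across from 26 mm height to the rim, wall 3 mm. Nested, its collar rests on the rim below, 24 mm above that cup, 1 mm play. Origin at centre of underside, z up out of the mouth. Starts on the slate mat; three to five of these present
- cup_5: White open dessert cup, 0.13 kg, low centre of mass, 50 mm tall: tapered body (foot 42 mm across, 52 mm at 26 mm height) under a straight collar 62 mm across from 26 mm height to the rim, wall 3 mm. Nested, its collar rests on the rim below, 24 mm above that cup, 1 mm play. Origin at centre of underside, z up out of the mouth. Starts on the slate mat; three to five of these present
- crate: wooden crate fixed on the table, about 158 x 158 mm outside, 62 mm tall, walls 6 mm, floor 6 mm, no dividers; it holds nine squeeze bottles in a 3 x 3 grid of 48.4 mm pitch along its x and y axes, bodies touching one another and the walls. Origin at the centre of its underside
- caramel_1: caramel-coloured (tan) squeeze bottle: round body 48 mm diameter and 80 mm tall, shoulder up to 95 mm, straight white cap 20 mm diameter from 95 to 120 mm, thin nozzle tip (in the body's colour) to 140 mm; about 0.13 kg. Origin at the centre of the underside, z axis up. Starts in the middle of the crate
- caramel_2: caramel-coloured (tan) squeeze bottle: round body 48 mm diameter and 80 mm tall, shoulder up to 95 mm, straight white cap 20 mm diameter from 95 to 120 mm, thin nozzle tip (in the body's colour) to 140 mm; about 0.13 kg. Origin at the centre of the underside, z axis up. Starts at any of the eight outer places of the crate
- caramel_3: caramel-coloured (tan) squeeze bottle: round body 48 mm diameter and 80 mm tall, shoulder up to 95 mm, straight white cap 20 mm diameter from 95 to 120 mm, thin nozzle tip (in the body's colour) to 140 mm; about 0.13 kg. Origin at the centre of the underside, z axis up. Starts at any of the eight outer places of the crate
- bottle_1: dark red squeeze bottle: round body 48 mm diameter and 80 mm tall, shoulder up to 95 mm, straight white cap 20 mm diameter from 95 to 120 mm, thin nozzle tip (in the body's colour) to 140 mm; about 0.13 kg. Origin at the centre of the underside, z axis up. Stays in the crate
- bottle_2: green squeeze bottle: round body 48 mm diameter and 80 mm tall, shoulder up to 95 mm, straight white cap 20 mm diameter from 95 to 120 mm, thin nozzle tip (in the body's colour) to 140 mm; about 0.13 kg. Origin at the centre of the underside, z axis up. Stays in the crate
- bottle_3: cream squeeze bottle: round body 48 mm diameter and 80 mm tall, shoulder up to 95 mm, straight white cap 20 mm diameter from 95 to 120 mm, thin nozzle tip (in the body's colour) to 140 mm; about 0.13 kg. Origin at the centre of the underside, z axis up. Stays in the crate
- bottle_4: dark red squeeze bottle: round body 48 mm diameter and 80 mm tall, shoulder up to 95 mm, straight white cap 20 mm diameter from 95 to 120 mm, thin nozzle tip (in the body's colour) to 140 mm; about 0.13 kg. Origin at the centre of the underside, z axis up. Stays in the crate
- bottle_5: cream squeeze bottle: round body 48 mm diameter and 80 mm tall, shoulder up to 95 mm, straight white cap 20 mm diameter from 95 to 120 mm, thin nozzle tip (in the body's colour) to 140 mm; about 0.13 kg. Origin at the centre of the underside, z axis up. Stays in the crate
- bottle_6: green squeeze bottle: round body 48 mm diameter and 80 mm tall, shoulder up to 95 mm, straight white cap 20 mm diameter from 95 to 120 mm, thin nozzle tip (in the body's colour) to 140 mm; about 0.13 kg. Origin at the centre of the underside, z axis up. Stays in the crate
- plate: white side plate with three meringues, 150 mm diameter, 21 mm tall, bystander; origin at the centre of its underside
- shaker: steel sugar shaker, 52 mm diameter, 86 mm tall, bystander; origin at the centre of its underside
- spoon_pot: steel pot of spoons, 72 mm diameter, 155 mm tall with spoons, bystander; origin at the centre of its underside

How it is judged:
On the way, in this order (a step that is already met when the one before it is completed fails the run):
1. every loose cup is nested fully home in one upright stack in the holder of the stand (horizontal distance between each of cup_1, cup_2, cup_3, cup_4, cup_5 and stand below 0.008 m and angle between each of cup_1, cup_2, cup_3, cup_4, cup_5's own z axis and vertical below 0.1 rad and linear speed of each of cup_1, cup_2, cup_3, cup_4, cup_5 below 0.03 m/s and (z of cup_1 in the frame of stand between 0.028 and 0.036 m or z of cup_1 in the frame of stand between 0.052 and 0.06 m or z of cup_1 in the frame of stand between 0.076 and 0.084 m or z of cup_1 in the frame of stand between 0.1 and 0.108 m or z of cup_1 in the frame of stand between 0.124 and 0.132 m) and (z of cup_2 in the frame of stand between 0.028 and 0.036 m or z of cup_2 in the frame of stand between 0.052 and 0.06 m or z of cup_2 in the frame of stand between 0.076 and 0.084 m or z of cup_2 in the frame of stand between 0.1 and 0.108 m or z of cup_2 in the frame of stand between 0.124 and 0.132 m) and (z of cup_3 in the frame of stand between 0.028 and 0.036 m or z of cup_3 in the frame of stand between 0.052 and 0.06 m or z of cup_3 in the frame of stand between 0.076 and 0.084 m or z of cup_3 in the frame of stand between 0.1 and 0.108 m or z of cup_3 in the frame of stand between 0.124 and 0.132 m) and (z of cup_4 in the frame of stand between 0.028 and 0.036 m or z of cup_4 in the frame of stand between 0.052 and 0.06 m or z of cup_4 in the frame of stand between 0.076 and 0.084 m or z of cup_4 in the frame of stand between 0.1 and 0.108 m or z of cup_4 in the frame of stand between 0.124 and 0.132 m) and (z of cup_5 in the frame of stand between 0.028 and 0.036 m or z of cup_5 in the frame of stand between 0.052 and 0.06 m or z of cup_5 in the frame of stand between 0.076 and 0.084 m or z of cup_5 in the frame of stand between 0.1 and 0.108 m or z of cup_5 in the frame of stand between 0.124 and 0.132 m)), for 0.2 s.
2. all three caramel bottles stand upright on the slate mat (x of caramel_1 in the frame of slate_mat between -0.13 and 0.13 m and y of caramel_1 in the frame of slate_mat between -0.15 and 0.15 m and z of caramel_1 in the frame of slate_mat between 0.002 and 0.011 m and angle between each of caramel_1, caramel_2, caramel_3's own z axis and vertical below 0.1 rad and linear speed of each of caramel_1, caramel_2, caramel_3 below 0.03 m/s and x of caramel_2 in the frame of slate_mat between -0.13 and 0.13 m and y of caramel_2 in the frame of slate_mat between -0.15 and 0.15 m and z of caramel_2 in the frame of slate_mat between 0.002 and 0.011 m and x of caramel_3 in the frame of slate_mat between -0.13 and 0.13 m and y of caramel_3 in the frame of slate_mat between -0.15 and 0.15 m and z of caramel_3 in the frame of slate_mat between 0.002 and 0.011 m), for 0.2 s.
At the end, for the whole second after the job is handed in: Cups nested within 8 mm of the stand's axis, under 0.1 rad tilt, seated at 24 mm steps to 4 mm; the three caramel bottles upright (0.1 rad), still, centres over the mat and resting on it; other bottles in the crate (tilt under 0.5 rad) (all of step 1 and all of step 2 and z of each of bottle_1, bottle_2, bottle_3, bottle_4, bottle_5, bottle_6 in the frame of crate below 0.02 m and angle between each of bottle_1, bottle_2, bottle_3, bottle_4, bottle_5, bottle_6's own z axis and vertical below 0.5 rad and horizontal distance between each of bottle_1, bottle_2, bottle_3, bottle_4, bottle_5, bottle_6 and crate below 0.1 m); the robot touches nothing.
It fails at once if another bottle is lifted out of the crate (z of any of bottle_1, bottle_2, bottle_3, bottle_4, bottle_5, bottle_6 in the frame of crate above 0.06 m).
It fails at once if the plate, the shaker or the spoon pot is shifted by more than 30 mm or tipped (distance of any of plate, shaker, spoon_pot from where it was at the start of the episode above 0.03 m or angle between any of shaker, spoon_pot's own z axis and vertical above 0.5 rad).
Of cup_1, cup_2, cup_3, cup_4, cup_5 only 3 to 5 are there at a start; the rules pass over those that are not, and their reading is None.
At some moment in a run one of cup_1, cup_2, cup_3, cup_4, cup_5 may be knocked a few centimetres aside while the robot is not near it.
It also fails if it takes over 210 s, if anything falls off the work surface, if the arm or the gripper's body presses on something with over 40 N, if the wrist force passes 120 N, or if a joint passes its speed limit or range.

## Working session

There is one attempt and no reset: what is moved stays moved. The work goes in short steps, Python scripts to look and compute and a tool call to move; the robot and the scene stay as the last step left them, time stands still between calls to the robot, and variables do not carry over. Pictures are saved under pics/ and viewed, and the job is handed in when it is done.

Besides the shell and the picture viewer there is one more tool, called after "Call:" as name(argument=value, ...) on one line, values as JSON. play_rows: Moves the arm, as the interface text tells. Its arguments: {"type":"object","properties":{"plan":{"type":"array","items":{"type":"number"}},"hand":{"type":"number"}},"required":["plan"]}

```bash
mkdir -p pics; ls
python3 - <<'E'
from workcell import bot
import cv2
o=bot.get_obs(); print({k:o[k] for k in ('clock','eef_pos','tool_rot','grip_width','joint_pos')})
for n in ('scene','top'):
    c=bot.camera(n); cv2.imwrite(f'pics/{n}0.png',c['frame']); print(n,c['K'].tolist() if hasattr(c['K'],'tolist') else c['K'],c['dist'],c['cam_to_world'])
E
```

```text
pics
{'clock': 0.0, 'eef_pos': array([ 0.20352701, -0.45602795,  0.24140389]), 'tool_rot': array([ 9.78052036e-01,  2.08358087e-01, -2.27825868e-04, -1.03472619e-03]), 'grip_width': 0.08543517849896233, 'joint_pos': array([-1.15101192e+00,  2.41425349e-01,  3.71670160e-03,  1.33520665e+00,
       -1.44801472e-05,  1.57078871e+00])}
scene [[515.1322554068366, 0.0, 319.24131285678163], [0.0, 515.1322554068366, 236.93830249785424], [0.0, 0.0, 1.0]] [-0.05753731  0.          0.          0.          0.        ] [[ 0.18414754  0.52942196 -0.82813168  1.55742648]
 [ 0.98289031 -0.10265007  0.15293658 -0.15270688]
 [-0.00403979 -0.8421255  -0.53926647  0.67514786]
 [ 0.          0.          0.          1.        ]]
top [[540.2478414724458, 0.0, 317.6661751030454], [0.0, 540.2478414724458, 237.048061794211], [0.0, 0.0, 1.0]] [-0.03077324  0.          0.          0.          0.        ] [[-0.01252731 -0.99627379  0.08533233  0.51488936]
 [-0.99991174  0.01285921  0.0033409   0.03075203]
 [-0.00442576 -0.08528294 -0.99634694  1.24519689]
 [ 0.          0.          0.          1.        ]]
```

View pics/scene0.png

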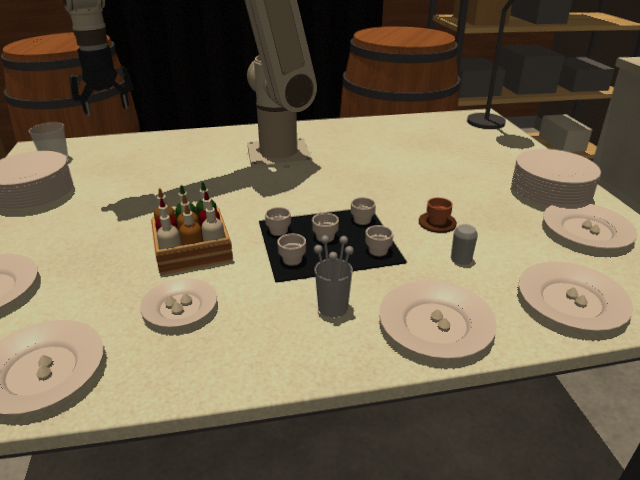

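View pics/top0.png

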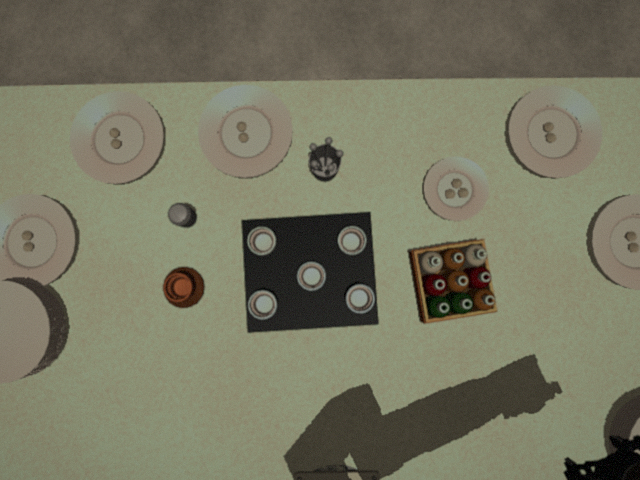

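The scene view shows five cups on the mat, at roughly (278,220), (291,248), (325,227), (363,210) and (379,240). The stand is at (438,213), the crate at (190,235) and the spoon pot at (333,290). In the top view the caramel bottles are at (459,281) centre, (456,258) and (484,300). Next I'll measure these.

```bash
cat > h.py <<'E'
from workcell import bot
import cv2, numpy as np
from scipy.optimize import least_squares
def cloud(c):
    h,w=c['range_z'].shape
    vv,uu=np.mgrid[0:h,0:w]
    p=cv2.undistortPoints(np.stack([uu,vv],-1).reshape(-1,1,2).astype(np.float64),np.array(c['K']),np.array(c['dist'])).reshape(h,w,2)
    z=c['range_z'].astype(float)
    P=np.stack([p[...,0]*z,p[...,1]*z,z],-1)
    T=np.array(c['cam_to_world'])
    W=P@T[:3,:3].T+T[:3,3]
    W[z<=0]=np.nan
    return W
def ray(c,pt,zw):
    "world point on pixel [row,col] ray at height zw"
    p=cv2.undistortPoints(np.array([[[pt[1],pt[0]]]],float),np.array(c['K']),np.array(c['dist'])).ravel()
    T=np.array(c['cam_to_world']); d=T[:3,:3]@np.array([p[0],p[1],1]); o=T[:3,3]
    return o+d*(zw-o[2])/d[2]
def tri(c1,p1,c2,p2):
    A=[];b=[]
    for c,pt in ((c1,p1),(c2,p2)):
        p=cv2.undistortPoints(np.array([[[pt[1],pt[0]]]],float),np.array(c['K']),np.array(c['dist'])).ravel()
        T=np.array(c['cam_to_world']); d=T[:3,:3]@np.array([p[0],p[1],1]); d/=np.linalg.norm(d)
        M=np.eye(3)-np.outer(d,d); A.append(M); b.append(M@T[:3,3])
    return np.linalg.lstsq(np.vstack(A),np.hstack(b),rcond=None)[0]
def circ(xy,r=None):
    m=np.median(xy,0)
    if r is None:
        f=lambda q:np.hypot(*(xy-q[:2]).T)-q[2]; x0=[*m,.03]
    else:
        f=lambda q:np.hypot(*(xy-q[:2]).T)-r; x0=m
    s=least_squares(f,x0,loss='soft_l1',f_scale=.002); return s.x
def cups(zlo=.045,zhi=.065):
    out={}
    for n in ('top','scene'):
        c=bot.camera(n); W=cloud(c); L=[]
        for d in bot.outline_of('cup_1',n):
            m=d['mask']; P=W[m]; P=P[~np.isnan(P[:,2])]
            if len(P)<5: continue
            zt=np.percentile(P[:,2],95)
            # outer silhouette rim circle via hull in image (top)
            R=P[P[:,2]>zt-.006]
            L.append((round(d['p'],2),d['point'],round(zt,4),circ(R[:,:2]).round(4) if len(R)>5 else None,m.sum()))
        out[n]=L
    return out
E
python3 - <<'E'
from h import *
o=cups()
for n in o:
    print(n)
    for l in o[n]: print(l)
for n in ('top','scene'):
    c=bot.camera(n);W=cloud(c)
    for q in ('stand','crate','slate_mat','caramel_1','spoon_pot','shaker','plate','bottle_1','bottle_2','bottle_3'):
        for d in bot.outline_of(q,n):
            P=W[d['mask']];P=P[~np.isnan(P[:,2])]
            print(n,q,round(d['p'],2),np.round(d['point'],1),d['mask'].sum(),np.nanpercentile(P,[2,50,98],axis=0).round(3).tolist())
E
```

```text
top
(0.91, [297.9, 356.8], np.float64(0.0564), array([ 0.4811, -0.0553,  0.0287]), np.int64(623))
(0.9, [238.7, 264.7], np.float64(0.0565), array([0.61  , 0.16  , 0.0294]), np.int64(644))
(0.82, [275.5, 311.5], np.float64(0.0566), array([0.5305, 0.0509, 0.0291]), np.int64(605))
(0.72, [242.0, 351.2], np.float64(0.0568), array([ 0.6083, -0.0398,  0.0293]), np.int64(636))
(0.68, [304.3, 262.4], np.float64(0.0563), array([0.4699, 0.1584, 0.0283]), np.int64(582))
scene
(0.96, [211.4, 364.4], np.float64(0.0576), array([0.4736, 0.1585, 0.0297]), np.int64(580))
(0.91, [237.7, 376.8], np.float64(0.0575), array([0.6144, 0.1598, 0.0293]), np.int64(667))
(0.9, [249.5, 294.6], np.float64(0.0573), array([ 0.6127, -0.0402,  0.0291]), np.int64(652))
(0.84, [225.2, 324.1], np.float64(0.0578), array([0.5351, 0.0506, 0.0294]), np.int64(556))
(0.68, [217.3, 278.1], np.float64(0.0579), array([ 0.4844, -0.0557,  0.0293]), np.int64(581))
top stand 0.74 [284.4 180.3] 1329 [[0.469, 0.303, 0.003], [0.511, 0.341, 0.011], [0.554, 0.38, 0.06]]
top crate 0.61 [293.1 439.6] 1686 [[0.429, -0.347, -0.003], [0.508, 
[... 5960 characters left out ...]
 -0.31, 0.097], [0.575, -0.291, 0.145]]
scene bottle_3 0.82 [231.4 167.1] 577 [[0.536, -0.325, 0.062], [0.586, -0.303, 0.092], [0.598, -0.283, 0.14]]
scene bottle_3 0.79 [205.9 178.4] 178 [[0.466, -0.294, 0.075], [0.478, -0.276, 0.098], [0.522, -0.25, 0.145]]
scene bottle_3 0.64 [228.5 213.2] 542 [[0.559, -0.231, 0.061], [0.572, -0.209, 0.091], [0.584, -0.187, 0.137]]
scene bottle_3 0.63 [212.3 206. ] 180 [[0.508, -0.24, 0.072], [0.52, -0.224, 0.096], [0.531, -0.194, 0.142]]
scene bottle_3 0.63 [198.4 200.2] 148 [[0.202, -0.243, 0.001], [0.471, -0.229, 0.102], [0.508, -0.203, 0.145]]
scene bottle_3 0.59 [220.6 159.4] 169 [[0.523, -0.332, 0.082], [0.533, -0.31, 0.097], [0.575, -0.291, 0.145]]
```

```bash
cat >> h.py <<'E'
def stand():
    r=[]
    for n in ('top','scene'):
        c=bot.camera(n);W=cloud(c)
        m=bot.outline_of('stand',n)
        if not m: continue
        P=W[m[0]['mask']];P=P[~np.isnan(P[:,2])]
        R=P[(P[:,2]>.052)&(P[:,2]<.064)]; D=P[(P[:,2]>.0)&(P[:,2]<.012)]
        r.append((n,len(R),circ(R[:,:2]).round(4),circ(R[:,:2],.0295).round(4),np.percentile(R[:,2],90).round(4),len(D)))
    return r
def caps():
    r=[]
    for n in ('top','scene'):
        c=bot.camera(n);W=cloud(c)
        for q in ('caramel_1','bottle_1'):
            for d in bot.outline_of(q,n):
                P=W[d['mask']];P=P[~np.isnan(P[:,2])]
                if len(P)>2000: continue
                R=P[(P[:,2]>.119)&(P[:,2]<.131)]; N=P[P[:,2]>.1325]
                if len(R)<2: continue
                r.append((n,q,round(d['p'],2),len(R),R.mean(0).round(4),len(N),N.mean(0).round(4) if len(N) else None,P[:,2].max().round(3)))
    return r
E
python3 - <<'E'
from h import *
for x in stand()+caps(): print(x)
c=bot.camera('top'); cv2.imwrite('pics/zoom.png',cv2.resize(c['frame'][225:335,400:510],None,fx=5,fy=5,interpolation=cv2.INTER_CUBIC))
E
```

```text
('top', 141, array([0.5115, 0.3441, 0.0289]), array([0.5115, 0.3441]), np.float64(0.0605), 734)
('scene', 138, array([0.5145, 0.3427, 0.0296]), array([0.5145, 0.3427]), np.float64(0.0579), 426)
('top', 'caramel_1', 0.96, 53, array([ 0.518 , -0.2628,  0.1249]), 20, array([ 0.5178, -0.2634,  0.1401]), np.float64(0.148))
('top', 'caramel_1', 0.8, 46, array([ 0.5645, -0.2553,  0.1245]), 17, array([ 0.5639, -0.2559,  0.1404]), np.float64(0.146))
('top', 'caramel_1', 0.69, 55, array([ 0.4776, -0.3172,  0.1253]), 20, array([ 0.477 , -0.3179,  0.1401]), np.float64(0.147))
('top', 'caramel_1', 0.33, 55, array([ 0.5565, -0.2079,  0.1249]), 17, array([ 0.5565, -0.2079,  0.1399]), np.float64(0.147))
('top', 'bottle_1', 0.89, 53, array([ 0.5247, -0.3104,  0.1253]), 22, array([ 0.5252, -0.311 ,  0.1398]), np.float64(0.149))
('top', 'bottle_1', 0.87, 59, array([ 0.4632, -0.222 ,  0.1251]), 19, array([ 0.4632, -0.2221,  0.1408]), np.float64(0.149))
('top', 'bottle_1', 0.8, 55, array([ 0.5112, -0.215 ,  0.1252]), 18, array([ 0.5109, -0.215 ,  0.141 ]), np.float64(0.148))
('top', 'bottle_1', 0.73, 46,
[... 790 characters left out ...]
1248]), 26, array([ 0.5777, -0.3045,  0.138 ]), np.float64(0.146))
('scene', 'bottle_1', 0.76, 49, array([ 0.5329, -0.3107,  0.1259]), 31, array([ 0.5329, -0.311 ,  0.1395]), np.float64(0.147))
('scene', 'bottle_1', 0.72, 54, array([ 0.5645, -0.2098,  0.1252]), 22, array([ 0.5638, -0.2096,  0.1391]), np.float64(0.147))
('scene', 'bottle_1', 0.6, 36, array([ 0.5199, -0.2179,  0.1253]), 25, array([ 0.5246, -0.2157,  0.1382]), np.float64(0.148))
('scene', 'bottle_1', 0.56, 27, array([ 0.4701, -0.2265,  0.1255]), 21, array([ 0.4677, -0.2237,  0.1384]), np.float64(0.147))
('scene', 'bottle_1', 0.55, 47, array([ 0.4823, -0.2727,  0.1252]), 32, array([ 0.4945, -0.2691,  0.14  ]), np.float64(0.148))
```

View pics/zoom.png

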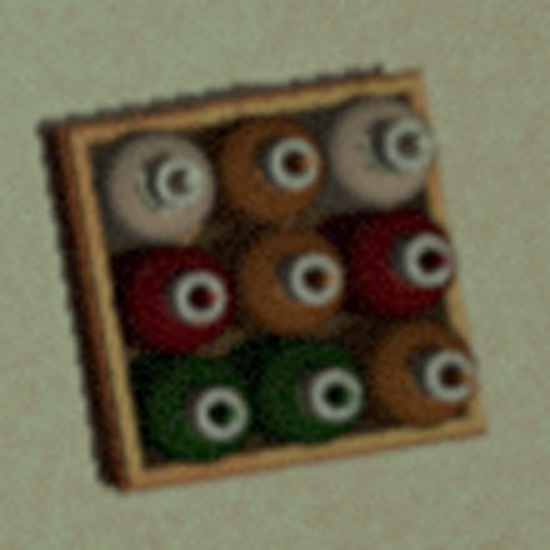

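Top view zoom: the caramel bottles are the centre, top-middle and bottom-right places of the crate. The crate is turned by about 0.154 rad. I'll turn the tool to yaw 0 and go above the cup at about (0.472, 0.1585).

Call:
play_rows(plan=[0, 0, 0, 0, 0, 0.14, 0, 0, 0, 0, 0, 0.14, 0, 0, 0, 0, 0, 0.14, 19, -44, 5, 0, 0, 0, 19, -44, 5, 0, 0, 0, 19, -44, 5, 0, 0, 0, 19, -44, 5, 0, 0, 0, 19, -44, 5, 0, 0, 0, 19, -44, 5, 0, 0, 0, 19, -44, 5, 0, 0, 0, 19, -44, 5, 0, 0, 0, 19, -44, 5, 0, 0, 0, 19, -44, 5, 0, 0, 0, 19, -44, 5, 0, 0, 0, 19, -44, 5, 0, 0, 0, 19, -44, 5, 0, 0, 0, 19, -44, 5, 0, 0, 0, 0, 0, 0, 0, 0, 0, 0, 0, 0, 0, 0, 0], hand=100)

```text
clock: 4.32
eef_pos: [0.4687, 0.0727, 0.1765]
tool_rot: [0.998, 0.056, -0.003, -0.035]
ft_force: [-0.2, 0.3, -0.6]
grip_width: 0.0855
```

```bash
cat >> h.py <<'E'
from scipy.spatial.transform import Rotation as Rn
def rel(x,y,z,yaw=0.0):
    o=bot.get_obs(); R0=Rn.from_quat(o['tool_rot']); p=o['eef_pos']
    Rt=Rn.from_euler('z',yaw)*Rn.from_quat([1,0,0,0])
    rv=(R0.inv()*Rt).as_rotvec()
    d=Rt.inv().apply(np.array([x,y,z])-p)*1000
    print('now',p.round(4),'t',round(o['clock'],2),'grip',round(o['grip_width'],4),'F',np.round(o['ft_force'],1),'rotvec first',rv.round(3),'then mm (tool at target)',d.round(1))
E
python3 -c "
from h import *
rel(.472,.1585,.16)"
```

```text
now [0.4687 0.0727 0.1765] t 4.33 grip 0.0855 F [-0.2  0.3 -0.6] rotvec first [-0.071  0.006  0.111] then mm (tool at target) [  3.3 -85.8  16.5]
```

Call:
play_rows(plan=[0, 0, 0, -0.035, 0.003, 0.055, 0, 0, 0, -0.035, 0.003, 0.055, 1, -29, 5, 0, 0, 0, 1, -29, 5, 0, 0, 0, 1, -28, 5, 0, 0, 0, 0, 0, 0, 0, 0, 0, 0, 0, 0, 0, 0, 0])

```text
clock: 5.2
eef_pos: [0.4727, 0.0748, 0.1654]
tool_rot: [0.998, 0.058, -0.002, -0.034]
ft_force: [0.4, -0.1, 0.0]
grip_width: 0.0853
```

```bash
python3 -c "
from h import *
rel(.472,.1585,.043)"
```

```text
now [0.4727 0.0748 0.1654] t 5.2 grip 0.0853 F [ 0.4 -0.1  0. ] rotvec first [-0.069  0.005  0.116] then mm (tool at target) [ -0.7 -83.7 122.4]
```

```bash
python3 -c "
from h import *
o=bot.get_obs();print(o['joint_pos'].round(3))"
```

```text
[ 0.115  0.248 -0.194  1.13   0.069  3.141]
```

Joint 6 hit its limit (yaw = pi + j1 − j6), so I'll use yaw pi/2 instead.

Call:
play_rows(plan=[0, 0, 0, -0.069, 0.005, 0, 0, 0, 0, 0, 0, -0.162, 0, 0, 0, 0, 0, -0.162, 0, 0, 0, 0, 0, -0.162, 0, 0, 0, 0, 0, -0.162, 0, 0, 0, 0, 0, -0.162, 0, 0, 0, 0, 0, -0.162, 0, 0, 0, 0, 0, -0.162, 0, 0, 0, 0, 0, -0.162, 0, 0, 0, 0, 0, -0.162, 0, 0, 0, 0, 0, 0])

```text
clock: 6.58
eef_pos: [0.4742, 0.0636, 0.1656]
tool_rot: [0.702, 0.712, 0.004, -0.002]
ft_force: [-0.2, -0.0, -1.2]
grip_width: 0.0854
```

```bash
sed -i 's/def rel(x,y,z,yaw=0.0)/def rel(x,y,z,yaw=np.pi\/2)/' h.py; python3 -c "
from h import *
rel(.472,.1585,.043)
o=cups()
for n in o:
    for l in o[n]: print(n,l)"
```

```text
now [0.4742 0.0636 0.1656] t 6.58 grip 0.0854 F [-0.2 -0.  -1.2] rotvec first [ 0.004 -0.009  0.014] then mm (tool at target) [ 94.9  -2.2 122.6]
top (0.9, [242.9, 350.4], np.float64(0.056), array([ 0.6084, -0.0398,  0.0293]), np.int64(657))
top (0.67, [299.8, 359.6], np.float64(0.0569), array([ 0.481 , -0.0552,  0.0285]), np.int64(584))
top (0.65, [300.1, 253.6], np.float64(0.5888), array([0.4883, 0.1964, 0.0889]), np.int64(153))
top (0.58, [239.1, 261.6], np.float64(0.0568), array([0.6099, 0.1598, 0.0293]), np.int64(631))
top (0.5, [269.7, 313.7], np.float64(0.2427), array([-182.458 ,  238.1302,  300.2803]), np.int64(271))
scene (0.82, [247.5, 295.9], np.float64(0.0574), array([ 0.6128, -0.0402,  0.0291]), np.int64(689))
scene (0.78, [209.0, 364.1], np.float64(0.0574), array([0.4735, 0.1586, 0.0296]), np.int64(584))
scene (0.64, [224.5, 326.0], np.float64(0.0577), array([0.5352, 0.0504, 0.0293]), np.int64(555))
scene (0.59, [218.6, 281.2], np.float64(0.0574), array([ 0.4843, -0.0558,  0.0295]), np.int64(628))
scene (0.56, [236.1, 378.2], np.float64(0.0573), array([0.6143, 0.1597, 0.0293]), np.int64(651))
```

Call:
play_rows(plan=[32, 0, 0, 0.004, -0.009, 0.014, 32, -1, 0, 0, 0, 0, 31, -1, 0, 0, 0, 0, 0, 0, 35, 0, 0, 0, 0, 0, 35, 0, 0, 0, 0, 0, 30, 0, 0, 0, 0, 0, 22, 0, 0, 0, 0, 0, 0, 0, 0, 0], hand=100)

```text
clock: 7.78
eef_pos: [0.4698, 0.1582, 0.0422]
tool_rot: [0.707, 0.708, -0.002, -0.001]
ft_force: [-0.3, -0.4, -0.1]
grip_width: 0.0857
```

Call:
play_rows(plan=[0, 0, 0, 0, 0, 0, 0, 0, 0, 0, 0, 0, 0, 0, 0, 0, 0, 0, 0, 0, 0, 0, 0, 0, 0, 0, 0, 0, 0, 0, 0, 0, 0, 0, 0, 0], hand=0)

```text
clock: 8.52
eef_pos: [0.4727, 0.1591, 0.0456]
tool_rot: [0.706, 0.708, 0.001, 0.0]
ft_force: [0.4, 0.0, 6.6]
grip_width: 0.0603
```

```bash
python3 -c "
from h import *
rel(.472,.1585,.043)
c=bot.camera('scene');cv2.imwrite('pics/g1.png',cv2.resize(c['frame'][100:340,180:500],None,fx=2.5,fy=2.5))"
```

```text
now [0.4727 0.1591 0.0456] t 8.53 grip 0.0603 F [0.4 0.  6.6] rotvec first [ 0.003 -0.001  0.002] then mm (tool at target) [-0.6 -0.7  2.6]
```

View pics/g1.png

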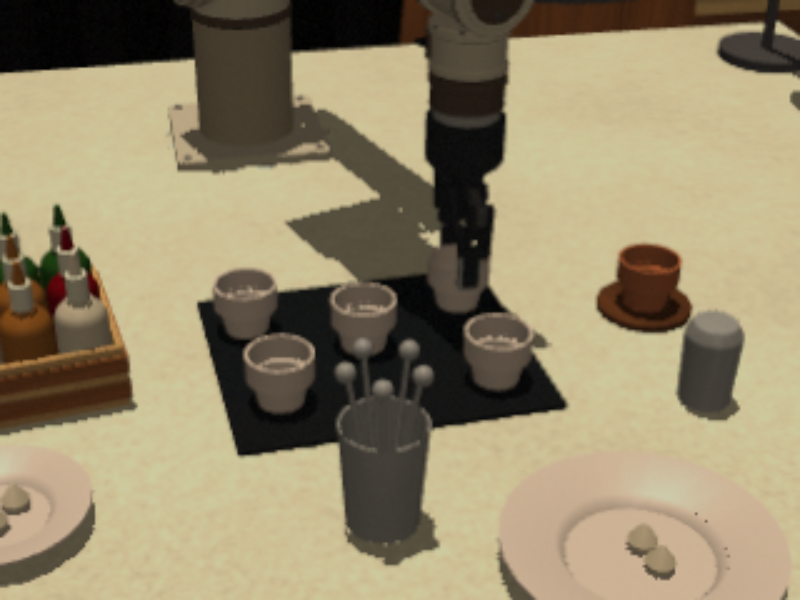

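The fingertips sit a little too low, just at the collar's lower edge. I'll open, rise 6 mm and grip again.

Call:
play_rows(plan=[0, 0, 0, 0, 0, 0, 0, 0, 0, 0, 0, 0, 0, 0, -5, 0, 0, 0, 0, 0, 0, 0, 0, 0], hand=90)

```text
clock: 9.07
eef_pos: [0.4718, 0.1588, 0.0492]
tool_rot: [0.706, 0.708, 0.0, -0.0]
ft_force: [0.5, 0.1, -0.3]
grip_width: 0.0766
```

Call:
play_rows(plan=[0, 0, 0, 0, 0, 0, 0, 0, 0, 0, 0, 0, 0, 0, 0, 0, 0, 0, 0, 0, 0, 0, 0, 0, 0, 0, 0, 0, 0, 0], hand=0)

```text
clock: 9.7
eef_pos: [0.4718, 0.1588, 0.0497]
tool_rot: [0.706, 0.708, 0.0, -0.0]
ft_force: [-2.1, -0.8, 6.5]
grip_width: 0.0603
```

```bash
python3 -c "
from h import *
rel(.472,.1585,.043)
o=cups()
for n in o:
    for l in o[n]: print(n,l)
c=bot.camera('scene');cv2.imwrite('pics/g2.png',cv2.resize(c['frame'][100:340,180:500],None,fx=2.5,fy=2.5))"
```

```text
now [0.4718 0.1588 0.0497] t 9.7 grip 0.0603 F [-2.1 -0.8  6.5] rotvec first [ 0.    -0.001  0.002] then mm (tool at target) [-0.3  0.2  6.7]
top (0.78, [274.2, 308.9], np.float64(0.0563), array([0.5307, 0.0509, 0.0293]), np.int64(626))
top (0.72, [237.8, 261.2], np.float64(0.056), array([0.6097, 0.1597, 0.0289]), np.int64(589))
top (0.7, [296.9, 361.1], np.float64(0.0565), array([ 0.4809, -0.0553,  0.0287]), np.int64(624))
top (0.57, [240.8, 348.8], np.float64(0.0566), array([ 0.6085, -0.0396,  0.0292]), np.int64(612))
top (0.57, [302.1, 461.8], np.float64(0.1309), array([ 0.4695, -0.2723,  0.0062]), np.int64(472))
top (0.49, [297.7, 274.3], np.float64(0.0596), array([0.4718, 0.1571, 0.0272]), np.int64(24))
top (0.32, [286.4, 433.9], np.float64(0.1307), array([ 0.5114, -0.2182,  0.0069]), np.int64(468))
scene (0.91, [247.8, 292.6], np.float64(0.0572), array([ 0.6123, -0.0404,  0.0293]), np.int64(693))
scene (0.83, [237.9, 379.0], np.float64(0.0573), array([0.6143, 0.1595, 0.0297]), np.int64(679))
scene (0.76, [213.7, 362.6], np.float64(0.0572), array([0.4747, 0.1588, 0.0295]), np.int64(400))
scene (0.73, [218.6, 276.7], np.float64(0.0573), array([ 0.484 , -0.0561,  0.0295]), np.int64(571))
scene (0.65, [224.9, 324.0], np.float64(0.0576), array([0.5348, 0.0505, 0.0294]), np.int64(578))
```

View pics/g2.png

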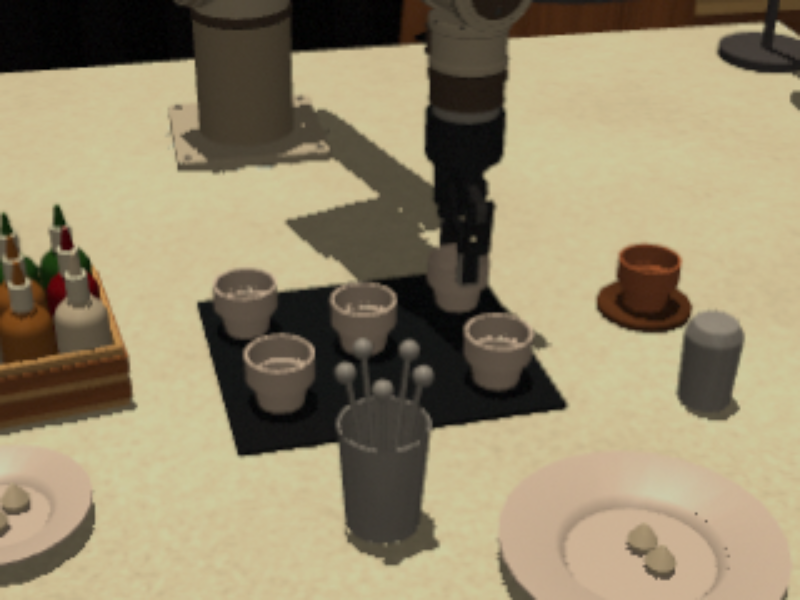

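Call:
play_rows(plan=[0, 0, -20, 0, 0, 0, 0, 0, -30, 0, 0, 0, 0, 0, -35, 0, 0, 0, 37, 8, 0, 0, 0, 0, 37, 8, 0, 0, 0, 0, 37, 8, 0, 0, 0, 0, 37, 8, 0, 0, 0, 0, 37, 9, 0, 0, 0, 0, 0, 0, 0, 0, 0, 0, 0, 0, 0, 0, 0, 0])

```text
clock: 11.2
eef_pos: [0.5113, 0.3431, 0.1329]
tool_rot: [0.706, 0.708, -0.001, -0.0]
ft_force: [-0.4, -0.3, -1.7]
grip_width: 0.0601
```

```bash
cat >> h.py <<'E'
def held():
    "cup held near stand: circles from both cameras using all cup-ish points near TCP"
    o=bot.get_obs();p=o['eef_pos']
    for n in ('top','scene'):
        for d in bot.outline_of('cup_1',n) if bot.camera(n) is not None else []:
            pass
E
python3 -c "
from h import *
rel(.513,.3434,.0757)
o=cups()
for n in o:
    for l in o[n]: print(n,l)
c=bot.camera('scene');cv2.imwrite('pics/g3.png',cv2.resize(c['frame'][100:340,280:600],None,fx=2.5,fy=2.5))"
```

```text
now [0.5113 0.3431 0.1329] t 11.2 grip 0.0601 F [-0.4 -0.3 -1.7] rotvec first [-0.002  0.001  0.003] then mm (tool at target) [ 0.3  1.7 57.2]
top (0.82, [283.0, 176.6], np.float64(0.1395), array([0.5115, 0.3443, 0.0303]), np.int64(362))
top (0.74, [299.7, 359.9], np.float64(0.0569), array([ 0.4809, -0.0552,  0.0287]), np.int64(608))
top (0.68, [273.6, 311.5], np.float64(0.0559), array([0.5308, 0.051 , 0.0289]), np.int64(580))
top (0.67, [242.6, 350.6], np.float64(0.0564), array([ 0.6082, -0.0396,  0.0291]), np.int64(597))
top (0.59, [237.9, 262.3], np.float64(0.0559), array([0.6099, 0.1599, 0.0293]), np.int64(622))
scene (0.97, [183.4, 439.4], np.float64(0.1386), array([0.5151, 0.3411, 0.0297]), np.int64(439))
scene (0.67, [223.7, 324.3], np.float64(0.0579), array([0.5352, 0.05  , 0.0292]), np.int64(557))
scene (0.67, [246.3, 290.3], np.float64(0.0575), array([ 0.6124, -0.0404,  0.0292]), np.int64(673))
scene (0.66, [237.4, 376.1], np.float64(0.0576), array([0.6144, 0.1593, 0.0294]), np.int64(710))
scene (0.62, [217.5, 279.9], np.float64(0.0579), array([ 0.4843, -0.0558,  0.0294]), np.int64(632))
```

View pics/g3.png

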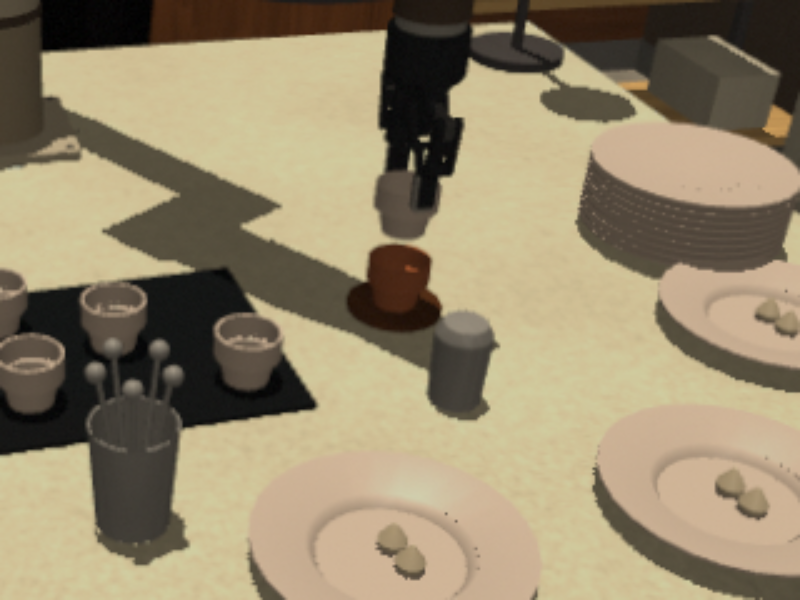

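The cup hangs upright, and both views put it over the holder to within about 1 mm. I'll lower it.

Call:
play_rows(plan=[0, 0, 25, 0, 0, 0, 0, 0, 15, 0, 0, 0, 0, 0, 8, 0, 0, 0, 0, 0, 4, 0, 0, 0, 0, 0, 3, 0, 0, 0, 0, 0, 0, 0, 0, 0])

```text
clock: 12.2
eef_pos: [0.5121, 0.3439, 0.079]
tool_rot: [0.706, 0.708, 0.0, -0.0]
ft_force: [-0.2, -0.5, -0.8]
grip_width: 0.0601
```

Call:
play_rows(plan=[0, 0, 2, 0, 0, 0, 0, 0, 1, 0, 0, 0, 0, 0, 0, 0, 0, 0])

```text
clock: 12.58
eef_pos: [0.512, 0.3439, 0.0759]
tool_rot: [0.706, 0.708, -0.0, -0.0]
ft_force: [-0.1, 0.1, -1.9]
grip_width: 0.0603
```

Call:
play_rows(plan=[0, 0, 0, 0, 0, 0, 0, 0, 0, 0, 0, 0, 0, 0, 0, 0, 0, 0, 0, 0, -30, 0, 0, 0, 0, 0, -35, 0, 0, 0, 0, 0, 0, 0, 0, 0], hand=95)

```text
clock: 13.32
eef_pos: [0.5141, 0.3452, 0.1446]
tool_rot: [0.706, 0.708, 0.003, 0.0]
ft_force: [-0.0, 1.0, 0.3]
grip_width: 0.081
```

```bash
python3 -c "
from h import *
rel(.6115,.1597,.0497)
o=cups()
for n in o:
    for l in o[n]: print(n,l)
c=bot.camera('scene');cv2.imwrite('pics/g4.png',cv2.resize(c['frame'][100:340,280:600],None,fx=2.5,fy=2.5))"
```

```text
now [0.5141 0.3452 0.1446] t 13.32 grip 0.081 F [-0.   1.   0.3] rotvec first [ 0.006 -0.004  0.002] then mm (tool at target) [-185.5   97.4   94.9]
top (0.84, [296.1, 357.5], np.float64(0.0566), array([ 0.4809, -0.0553,  0.0288]), np.int64(631))
top (0.74, [242.5, 351.0], np.float64(0.0565), array([ 0.6083, -0.0397,  0.0293]), np.int64(629))
top (0.63, [259.2, 453.9], np.float64(0.1288), array([ 0.5651, -0.2575,  0.0062]), np.int64(420))
top (0.58, [274.6, 308.8], np.float64(0.0568), array([0.5308, 0.051 , 0.0292]), np.int64(612))
top (0.57, [283.2, 179.5], np.float64(0.0824), array([0.5125, 0.3433, 0.0289]), np.int64(550))
top (0.56, [238.8, 261.9], np.float64(0.0569), array([0.6099, 0.16  , 0.0294]), np.int64(639))
scene (0.93, [216.9, 277.6], np.float64(0.0578), array([ 0.4842, -0.0559,  0.0294]), np.int64(607))
scene (0.88, [202.0, 441.1], np.float64(0.082), array([0.5164, 0.3421, 0.0296]), np.int64(457))
scene (0.81, [245.9, 293.7], np.float64(0.0577), array([ 0.6126, -0.0402,  0.0295]), np.int64(726))
scene (0.64, [237.3, 376.8], np.float64(0.0572), array([0.6142, 0.1598, 0.0297]), np.int64(690))
scene (0.57, [224.6, 324.5], np.float64(0.0575), array([0.5351, 0.0506, 0.0292]), np.int64(552))
```

View pics/g4.png

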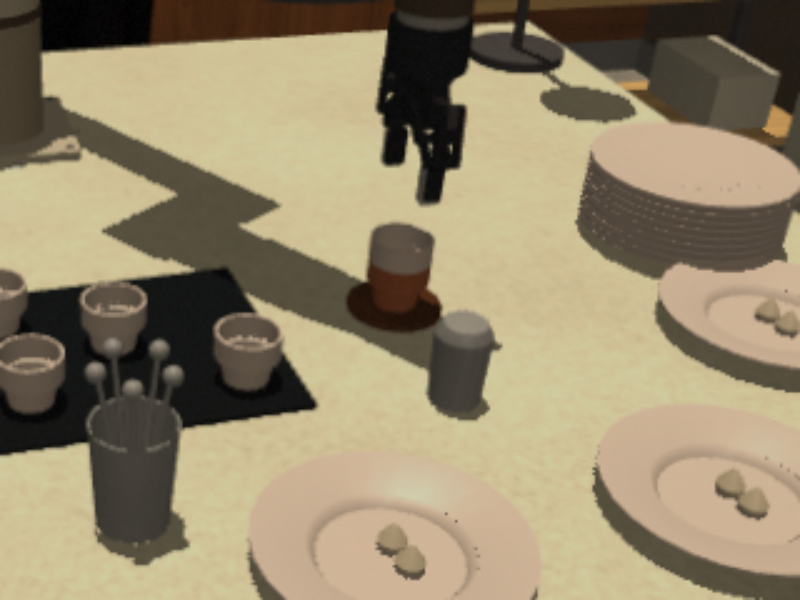

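The first cup is home (rim at 0.082). Next is the cup at (0.612, 0.160).

Call:
play_rows(plan=[-37, 19, 0, 0, 0, 0, -37, 19, 0, 0, 0, 0, -37, 20, 0, 0, 0, 0, -37, 20, 0, 0, 0, 0, -37, 19, 0, 0, 0, 0, 0, 0, 30, 0, 0, 0, 0, 0, 30, 0, 0, 0, 0, 0, 22, 0, 0, 0, 0, 0, 12, 0, 0, 0, 0, 0, 0, 0, 0, 0, 0, 0, 0, 0, 0, 0], hand=95)

```text
clock: 14.95
eef_pos: [0.6101, 0.1593, 0.0476]
tool_rot: [0.706, 0.708, 0.0, 0.0]
ft_force: [-0.5, 0.5, 0.1]
grip_width: 0.081
```

```bash
python3 -c "
from h import *
rel(.612,.1597,.0497)
o=cups()
for n in o:
    for l in o[n]: print(n,l)
c=bot.camera('scene');cv2.imwrite('pics/g5.png',cv2.resize(c['frame'][100:340,280:600],None,fx=2.5,fy=2.5))"
```

```text
now [0.6101 0.1593 0.0476] t 14.95 grip 0.081 F [-0.5  0.5  0.1] rotvec first [ 0.001 -0.001  0.002] then mm (tool at target) [ 0.4  1.9 -2.1]
top (0.86, [284.8, 172.9], np.float64(0.0828), array([0.5124, 0.3431, 0.0287]), np.int64(665))
top (0.78, [242.0, 350.7], np.float64(0.0569), array([ 0.608 , -0.0399,  0.029 ]), np.int64(592))
top (0.66, [297.8, 361.1], np.float64(0.057), array([ 0.4806, -0.0554,  0.0286]), np.int64(594))
scene (0.93, [224.1, 324.0], np.float64(0.0577), array([0.535 , 0.0503, 0.0289]), np.int64(544))
scene (0.81, [216.3, 278.7], np.float64(0.0577), array([ 0.4844, -0.0563,  0.0293]), np.int64(596))
scene (0.75, [239.3, 374.5], np.float64(0.0571), array([0.6145, 0.1594, 0.0294]), np.int64(409))
scene (0.71, [247.4, 296.3], np.float64(0.0579), array([ 0.6124, -0.0402,  0.0293]), np.int64(733))
scene (0.6, [201.3, 442.1], np.float64(0.0815), array([0.5159, 0.3419, 0.0293]), np.int64(451))
```

View pics/g5.png

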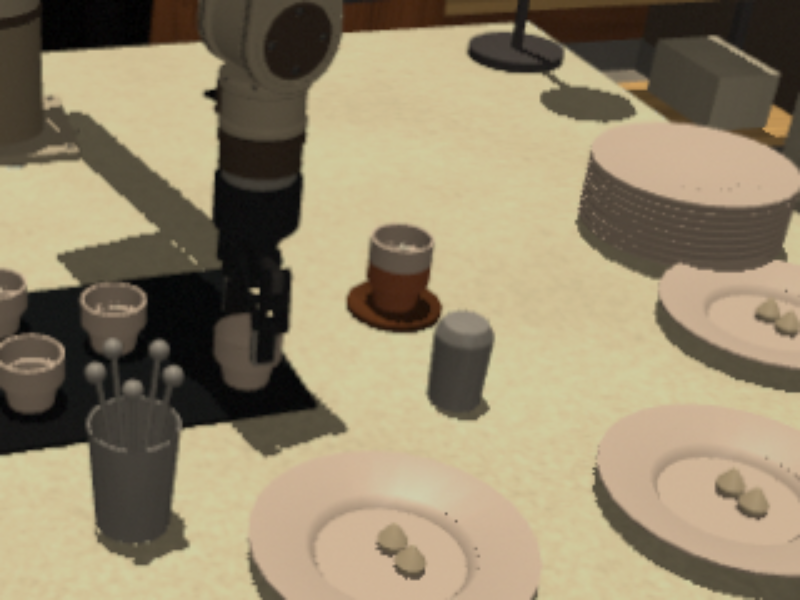

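Call:
play_rows(plan=[0, 1, -2, 0, 0, 0, 0, 0, 0, 0, 0, 0])

```text
clock: 15.45
eef_pos: [0.6108, 0.1591, 0.0492]
tool_rot: [0.706, 0.708, 0.0, -0.0]
ft_force: [-0.9, 0.2, 0.2]
grip_width: 0.0811
```

Call:
play_rows(plan=[0, 0, 0, 0, 0, 0, 0, 0, 0, 0, 0, 0, 0, 0, 0, 0, 0, 0, 0, 0, 0, 0, 0, 0, 0, 0, 0, 0, 0, 0], hand=0)

```text
clock: 16.08
eef_pos: [0.611, 0.1592, 0.0497]
tool_rot: [0.706, 0.708, 0.001, 0.0]
ft_force: [-1.0, 0.1, 5.7]
grip_width: 0.0612
```

Call:
play_rows(plan=[0, 0, -20, 0, 0, 0, 0, 0, -40, 0, 0, 0, 0, 0, -40, 0, 0, 0, 37, -19, 0, 0, 0, 0, 37, -19, 0, 0, 0, 0, 37, -20, 0, 0, 0, 0, 37, -20, 0, 0, 0, 0, 36, -20, 0, 0, 0, 0, 0, 0, 0, 0, 0, 0, 0, 0, 0, 0, 0, 0])

```text
clock: 17.32
eef_pos: [0.5117, 0.3425, 0.1482]
tool_rot: [0.706, 0.708, -0.001, -0.0]
ft_force: [0.9, 0.7, -1.5]
grip_width: 0.0609
```

```bash
python3 -c "
from h import *
rel(.512,.3437,.0998)
o=cups()
for n in o:
    for l in o[n]: print(n,l)
c=bot.camera('scene');cv2.imwrite('pics/g6.png',cv2.resize(c['frame'][100:340,280:600],None,fx=2.5,fy=2.5))"
```

```text
now [0.5117 0.3425 0.1482] t 17.32 grip 0.0609 F [ 0.9  0.7 -1.5] rotvec first [-0.001  0.001  0.003] then mm (tool at target) [ 1.2  0.3 48.4]
top (0.6, [297.3, 360.5], np.float64(0.0566), array([ 0.4809, -0.0554,  0.0287]), np.int64(607))
top (0.59, [274.8, 311.2], np.float64(0.0568), array([0.5308, 0.0508, 0.0293]), np.int64(637))
top (0.59, [285.4, 185.2], np.float64(0.0853), array([0.5123, 0.3437, 0.0294]), np.int64(223))
top (0.57, [240.2, 350.3], np.float64(0.0563), array([ 0.6083, -0.0397,  0.0293]), np.int64(629))
scene (0.97, [175.4, 435.8], np.float64(0.1525), array([0.5161, 0.3417, 0.0295]), np.int64(363))
scene (0.95, [217.4, 280.3], np.float64(0.0577), array([ 0.4845, -0.0555,  0.0295]), np.int64(562))
scene (0.84, [199.3, 442.3], np.float64(0.0814), array([0.5158, 0.3422, 0.0294]), np.int64(453))
scene (0.79, [223.2, 322.4], np.float64(0.0579), array([0.5353, 0.0503, 0.0293]), np.int64(577))
scene (0.64, [247.9, 292.4], np.float64(0.0575), array([ 0.6127, -0.0401,  0.0295]), np.int64(731))
scene (0.45, [244.2, 460.3], np.float64(0.0854), array([0.6769, 0.3372, 0.0151]), np.int64(862))
```

View pics/g6.png

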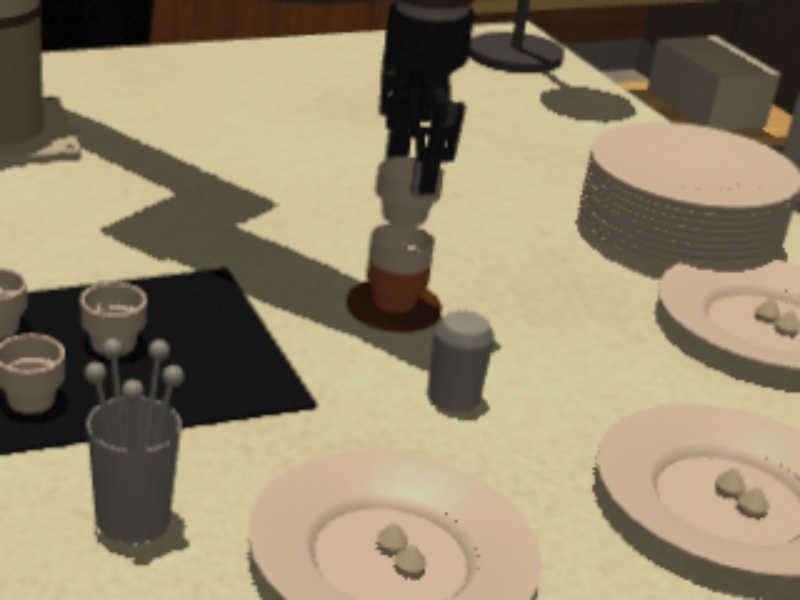

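Call:
play_rows(plan=[0, 0, 20, 0, 0, 0, 0, 0, 13, 0, 0, 0, 0, 0, 6, 0, 0, 0, 0, 0, 4, 0, 0, 0, 0, 0, 3, 0, 0, 0, 0, 0, 2, 0, 0, 0, 0, 0, 0, 0, 0, 0])

```text
clock: 18.45
eef_pos: [0.5121, 0.3429, 0.1009]
tool_rot: [0.706, 0.708, -0.0, -0.0]
ft_force: [-0.8, 0.4, -0.2]
grip_width: 0.0609
```

Call:
play_rows(plan=[0, 0, 0, 0, 0, 0, 0, 0, 0, 0, 0, 0, 0, 0, 0, 0, 0, 0, 0, 0, -30, 0, 0, 0, 0, 0, -35, 0, 0, 0, 0, 0, 0, 0, 0, 0], hand=95)

```text
clock: 19.2
eef_pos: [0.514, 0.3441, 0.1697]
tool_rot: [0.706, 0.708, 0.004, 0.0]
ft_force: [0.3, -0.4, -1.8]
grip_width: 0.0812
```

```bash
python3 -c "
from h import *
rel(.533,.0506,.0497)
o=cups()
for n in o:
    for l in o[n]: print(n,l)
c=bot.camera('scene');cv2.imwrite('pics/g7.png',cv2.resize(c['frame'][100:340,280:600],None,fx=2.5,fy=2.5))"
```

```text
now [0.514  0.3441 0.1697] t 19.2 grip 0.0812 F [ 0.3 -0.4 -1.8] rotvec first [ 0.006 -0.004  0.002] then mm (tool at target) [-293.5   19.   120. ]
top (0.88, [243.9, 349.1], np.float64(0.0564), array([ 0.6082, -0.0397,  0.0292]), np.int64(633))
top (0.69, [217.8, 183.7], np.float64(0.0859), array([0.6704, 0.3396, 0.0137]), np.int64(537))
top (0.68, [284.0, 177.4], np.float64(0.1069), array([0.5124, 0.3429, 0.0289]), np.int64(638))
top (0.65, [273.7, 308.1], np.float64(0.055), array([0.5309, 0.0513, 0.0287]), np.int64(563))
top (0.55, [298.8, 361.1], np.float64(0.0567), array([ 0.4809, -0.0551,  0.0287]), np.int64(599))
top (0.39, [283.7, 190.4], np.float64(0.0837), array([0.5121, 0.3465, 0.0329]), np.int64(70))
scene (0.93, [219.1, 279.8], np.float64(0.0573), array([ 0.4839, -0.0556,  0.0294]), np.int64(583))
scene (0.74, [188.7, 437.4], np.float64(0.1055), array([0.5161, 0.3416, 0.0294]), np.int64(428))
scene (0.73, [225.0, 324.5], np.float64(0.058), array([0.5352, 0.0508, 0.0297]), np.int64(603))
scene (0.66, [252.6, 194.5], np.float64(0.0639), array([ 0.5172, -0.2635,  0.0877]), np.int64(2151))
scene (0.62, [245.7, 293.6], np.float64(0.0579), array([ 0.6127, -0.0402,  0.0293]), np.int64(698))
scene (0.5, [206.6, 441.5], np.float64(0.0801), array([0.5134, 0.343 , 0.0318]), np.int64(230))
scene (0.37, [209.1, 159.2], np.float64(0.1411), array([ 0.4958, -0.2685,  0.0518]), np.int64(212))
```

View pics/g7.png

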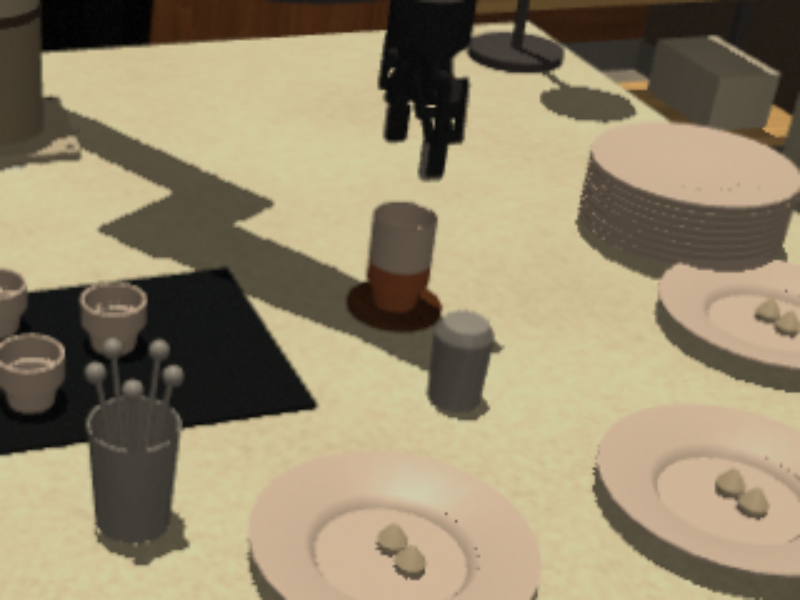

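Two cups are home (rim 0.106). Next is the centre cup.

Call:
play_rows(plan=[-49, 3, 0, 0, 0, 0, -49, 3, 0, 0, 0, 0, -49, 3, 0, 0, 0, 0, -49, 3, 0, 0, 0, 0, -49, 3, 0, 0, 0, 0, -48, 3, 0, 0, 0, 0, 0, 0, 40, 0, 0, 0, 0, 0, 40, 0, 0, 0, 0, 0, 25, 0, 0, 0, 0, 0, 12, 0, 0, 0, 0, 0, 0, 0, 0, 0, 0, 0, 0, 0, 0, 0], hand=95)

```text
clock: 20.95
eef_pos: [0.5316, 0.05, 0.0497]
tool_rot: [0.706, 0.708, 0.001, 0.0]
ft_force: [-0.0, 0.1, 0.5]
grip_width: 0.0809
```

```bash
python3 -c "
from h import *
rel(.533,.0508,.0497)
o=cups()
for n in o:
    for l in o[n]: print(n,l)
"
```

```text
now [0.5316 0.05   0.0497] t 20.95 grip 0.0809 F [-0.   0.1  0.5] rotvec first [ 0.001 -0.     0.003] then mm (tool at target) [ 0.8  1.4 -0. ]
top (0.98, [238.7, 349.3], np.float64(0.0565), array([ 0.6082, -0.0397,  0.0292]), np.int64(619))
top (0.88, [283.9, 173.3], np.float64(0.1063), array([0.5131, 0.3431, 0.0286]), np.int64(691))
top (0.6, [298.0, 361.0], np.float64(0.0569), array([ 0.4808, -0.0553,  0.0287]), np.int64(620))
top (0.4, [286.1, 191.4], np.float64(0.0724), array([0.5121, 0.3429, 0.0289]), np.int64(6))
scene (0.97, [193.0, 439.9], np.float64(0.1058), array([0.516 , 0.3418, 0.0297]), np.int64(466))
scene (0.72, [245.4, 293.1], np.float64(0.0575), array([ 0.6127, -0.0403,  0.0292]), np.int64(688))
scene (0.68, [207.1, 441.1], np.float64(0.0804), array([0.5139, 0.3427, 0.0314]), np.int64(224))
scene (0.64, [229.2, 323.3], np.float64(0.0808), array([0.6676, 0.0266, 0.0918]), np.int64(461))
scene (0.58, [216.7, 279.8], np.float64(0.0576), array([ 0.4844, -0.0559,  0.0293]), np.int64(595))
scene (0.31, [245.7, 463.2], np.float64(0.0854), array([0.6777, 0.3361, 0.0142]), np.int64(843))
```

Call:
play_rows(plan=[0, 1, 0, 0, 0, 0, 0, 0, 0, 0, 0, 0, 0, 0, 0, 0, 0, 0, 0, 0, 0, 0, 0, 0, 0, 0, 0, 0, 0, 0, 0, 0, 0, 0, 0, 0], hand=0)

```text
clock: 21.9
eef_pos: [0.5323, 0.05, 0.0501]
tool_rot: [0.706, 0.708, 0.001, 0.0]
ft_force: [-1.4, -0.2, 7.3]
grip_width: 0.0606
```

Call:
play_rows(plan=[0, 0, -20, 0, 0, 0, 0, 0, -40, 0, 0, 0, 0, 0, -40, 0, 0, 0, 0, 0, -25, 0, 0, 0, 49, -3, 0, 0, 0, 0, 49, -3, 0, 0, 0, 0, 49, -4, 0, 0, 0, 0, 49, -4, 0, 0, 0, 0, 49, -3, 0, 0, 0, 0, 48, -3, 0, 0, 0, 0, 0, 0, 0, 0, 0, 0, 0, 0, 0, 0, 0, 0])

```text
clock: 23.4
eef_pos: [0.5106, 0.3423, 0.1732]
tool_rot: [0.706, 0.708, -0.001, -0.0]
ft_force: [-0.7, -0.3, -1.5]
grip_width: 0.0601
```

```bash
python3 -c "
from h import *
rel(.512,.3435,.125)
o=cups()
for n in o:
    for l in o[n]: print(n,l)
c=bot.camera('scene');cv2.imwrite('pics/g8.png',cv2.resize(c['frame'][100:340,280:600],None,fx=2.5,fy=2.5))"
```

```text
now [0.5106 0.3423 0.1732] t 23.4 grip 0.0601 F [-0.7 -0.3 -1.5] rotvec first [-0.002  0.001  0.003] then mm (tool at target) [ 1.2  1.4 48.2]
top (0.92, [284.5, 169.8], np.float64(0.1797), array([0.511 , 0.3417, 0.0294]), np.int64(431))
top (0.85, [241.8, 349.6], np.float64(0.0566), array([ 0.6079, -0.0398,  0.029 ]), np.int64(602))
top (0.59, [286.1, 190.7], np.float64(0.0788), array([  45.0389, -312.2734,  315.7444]), np.int64(30))
top (0.56, [282.5, 183.9], np.float64(0.1074), array([0.5123, 0.3443, 0.0297]), np.int64(205))
scene (0.96, [249.1, 292.9], np.float64(0.0577), array([ 0.6126, -0.04  ,  0.0293]), np.int64(712))
scene (0.75, [167.7, 438.7], np.float64(0.1789), array([0.5148, 0.3413, 0.03  ]), np.int64(437))
scene (0.64, [218.3, 279.4], np.float64(0.0575), array([ 0.4841, -0.0558,  0.0293]), np.int64(600))
scene (0.6, [189.9, 438.4], np.float64(0.1054), array([0.5155, 0.3417, 0.0291]), np.int64(427))
scene (0.4, [202.5, 200.2], np.float64(0.1387), array([ 0.5048, -0.3231,  0.1059]), np.int64(181))
```

View pics/g8.png

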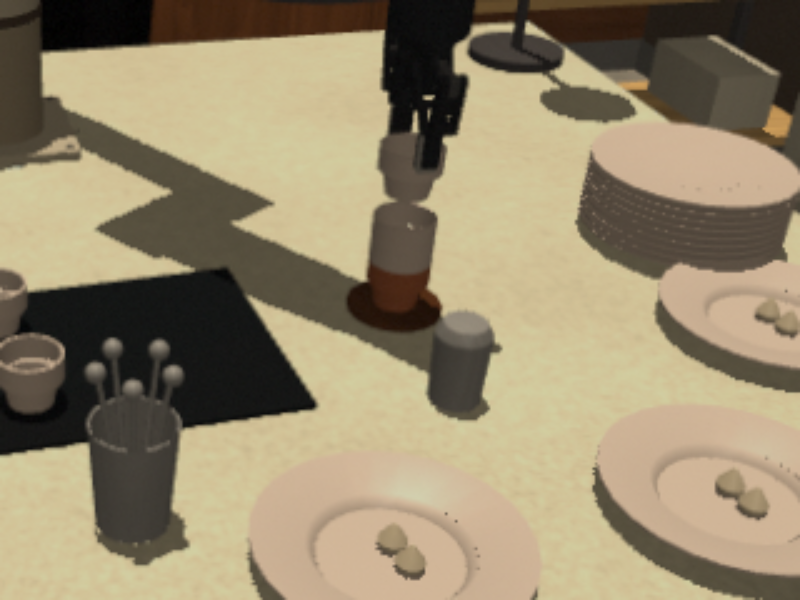

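Aligned within about 1 mm of the stack. I'll shift 1 mm and lower.

Call:
play_rows(plan=[1, 1, 20, 0, 0, 0, 0, 0, 13, 0, 0, 0, 0, 0, 6, 0, 0, 0, 0, 0, 4, 0, 0, 0, 0, 0, 3, 0, 0, 0, 0, 0, 2, 0, 0, 0, 0, 0, 0, 0, 0, 0])

```text
clock: 24.52
eef_pos: [0.5121, 0.3439, 0.1259]
tool_rot: [0.706, 0.708, -0.0, -0.0]
ft_force: [0.2, -0.6, -2.0]
grip_width: 0.0606
```

Call:
play_rows(plan=[0, 0, 0, 0, 0, 0, 0, 0, 0, 0, 0, 0, 0, 0, 0, 0, 0, 0, 0, 0, -30, 0, 0, 0, 0, 0, -35, 0, 0, 0, 0, 0, 0, 0, 0, 0], hand=95)

```text
clock: 25.28
eef_pos: [0.5139, 0.345, 0.1947]
tool_rot: [0.706, 0.708, 0.004, 0.0]
ft_force: [-0.8, 1.0, -0.8]
grip_width: 0.0809
```

```bash
python3 -c "
from h import *
rel(.611,-.0400,.0497)
o=cups()
for n in o:
    for l in o[n]: print(n,l)
c=bot.camera('scene');cv2.imwrite('pics/g9.png',cv2.resize(c['frame'][100:340,280:600],None,fx=2.5,fy=2.5))"
```

```text
now [0.5139 0.345  0.1947] t 25.27 grip 0.0809 F [-0.8  1.  -0.8] rotvec first [ 0.006 -0.004  0.002] then mm (tool at target) [-385.    97.1  145. ]
top (0.89, [285.7, 170.5], np.float64(0.1307), array([0.5126, 0.3435, 0.0288]), np.int64(638))
top (0.84, [239.8, 352.5], np.float64(0.0563), array([ 0.6084, -0.0397,  0.0293]), np.int64(622))
top (0.76, [298.0, 359.8], np.float64(0.0564), array([ 0.4809, -0.0554,  0.0288]), np.int64(636))
top (0.54, [291.7, 186.4], np.float64(0.1062), array([0.5127, 0.3463, 0.0326]), np.int64(38))
scene (0.87, [248.1, 294.1], np.float64(0.0577), array([ 0.6126, -0.0401,  0.0293]), np.int64(716))
scene (0.83, [217.5, 280.7], np.float64(0.0576), array([ 0.4839, -0.0559,  0.0294]), np.int64(616))
scene (0.74, [182.2, 443.1], np.float64(0.1296), array([0.5157, 0.3426, 0.0295]), np.int64(478))
scene (0.72, [204.3, 442.2], np.float64(0.0807), array([0.5162, 0.341 , 0.0292]), np.int64(219))
scene (0.7, [226.7, 186.9], np.float64(0.1279), array([ 0.5726, -0.2574,  0.0048]), np.int64(601))
scene (0.5, [193.4, 441.6], np.float64(0.1063), array([0.5148, 0.3424, 0.0307]), np.int64(264))
```

View pics/g9.png

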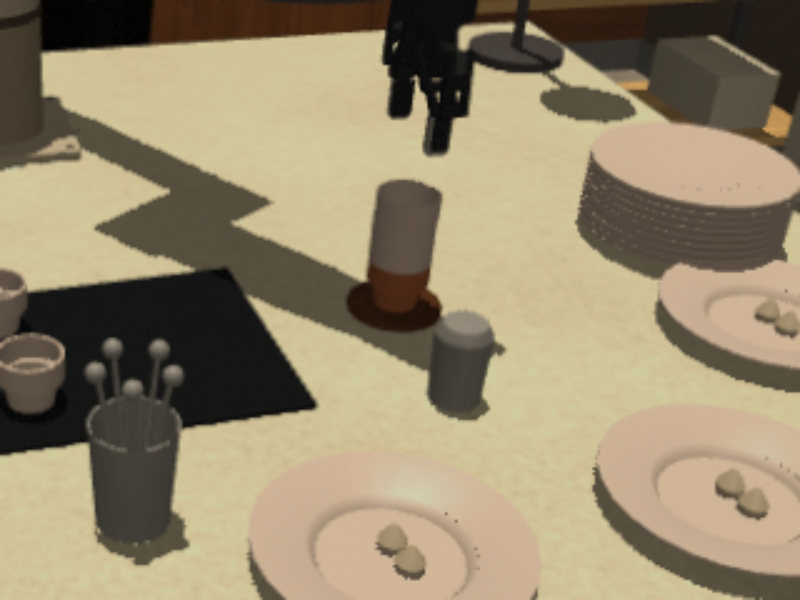

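Three cups are home (rim 0.130). Next is the cup at (0.611, −0.040).

Call:
play_rows(plan=[-48, 12, 0, 0, 0, 0, -48, 12, 0, 0, 0, 0, -48, 12, 0, 0, 0, 0, -48, 12, 0, 0, 0, 0, -48, 12, 0, 0, 0, 0, -48, 13, 0, 0, 0, 0, -48, 13, 0, 0, 0, 0, -48, 12, 0, 0, 0, 0, 0, 0, 45, 0, 0, 0, 0, 0, 45, 0, 0, 0, 0, 0, 35, 0, 0, 0, 0, 0, 17, 0, 0, 0, 0, 0, 0, 0, 0, 0, 0, 0, 0, 0, 0, 0], hand=95)

```text
clock: 27.28
eef_pos: [0.6122, -0.0399, 0.0502]
tool_rot: [0.706, 0.708, 0.001, 0.001]
ft_force: [1.0, -0.4, 0.2]
grip_width: 0.0811
```

```bash
python3 -c "
from h import *
rel(.611,-.0400,.0497)
o=cups()
for n in o:
    for l in o[n]: print(n,l)
"
```

```text
now [ 0.6122 -0.0399  0.0502] t 27.27 grip 0.0811 F [ 1.  -0.4  0.2] rotvec first [ 0.002 -0.     0.003] then mm (tool at target) [-0.1 -1.2  0.5]
top (0.94, [283.0, 167.7], np.float64(0.1307), array([0.5125, 0.3436, 0.029 ]), np.int64(770))
top (0.65, [281.0, 190.0], np.float64(0.0781), array([  3.6075, -76.4606,  76.8372]), np.int64(29))
scene (0.86, [212.1, 274.4], np.float64(0.0575), array([ 0.4573, -0.0655,  0.0293]), np.int64(501))
scene (0.72, [182.8, 441.7], np.float64(0.1298), array([0.516 , 0.3428, 0.0293]), np.int64(449))
scene (0.66, [206.6, 440.6], np.float64(0.0805), array([0.5137, 0.3426, 0.0316]), np.int64(203))
scene (0.59, [247.5, 287.6], np.float64(0.0579), array([ 0.6133, -0.0401,  0.0296]), np.int64(461))
scene (0.48, [193.1, 438.9], np.float64(0.1043), array([0.515 , 0.3424, 0.0306]), np.int64(205))
```

The knock has happened: the last cup is now at about (0.456, −0.065). I'll carry on with this one.

Call:
play_rows(plan=[0, -1, 0, 0, 0, 0, 0, 0, 0, 0, 0, 0, 0, 0, 0, 0, 0, 0, 0, 0, 0, 0, 0, 0, 0, 0, 0, 0, 0, 0, 0, 0, 0, 0, 0, 0], hand=0)

```text
clock: 28.22
eef_pos: [0.6105, -0.04, 0.05]
tool_rot: [0.706, 0.708, 0.0, 0.0]
ft_force: [-0.8, 1.0, 5.3]
grip_width: 0.0605
```

Call:
play_rows(plan=[0, 0, -20, 0, 0, 0, 0, 0, -40, 0, 0, 0, 0, 0, -45, 0, 0, 0, 0, 0, -42, 0, 0, 0, 48, -12, 0, 0, 0, 0, 48, -12, 0, 0, 0, 0, 48, -13, 0, 0, 0, 0, 48, -13, 0, 0, 0, 0, 48, -13, 0, 0, 0, 0, 48, -13, 0, 0, 0, 0, 48, -12, 0, 0, 0, 0, 47, -12, 0, 0, 0, 0, 0, 0, 0, 0, 0, 0, 0, 0, 0, 0, 0, 0])

```text
clock: 29.98
eef_pos: [0.5087, 0.3424, 0.1952]
tool_rot: [0.706, 0.708, -0.001, -0.0]
ft_force: [0.4, -0.6, -1.4]
grip_width: 0.0605
```

```bash
python3 -c "
from h import *
rel(.512,.3437,.149)
o=cups()
for n in o:
    for l in o[n]: print(n,l)
c=bot.camera('scene');cv2.imwrite('pics/g10.png',cv2.resize(c['frame'][100:340,280:600],None,fx=2.5,fy=2.5))"
```

```text
now [0.5087 0.3424 0.1952] t 29.98 grip 0.0605 F [ 0.4 -0.6 -1.4] rotvec first [-0.002  0.001  0.003] then mm (tool at target) [ 1.3  3.3 46.2]
top (0.86, [306.6, 363.8], np.float64(0.0572), array([ 0.4545, -0.0652,  0.0288]), np.int64(635))
top (0.81, [286.2, 166.0], np.float64(0.2023), array([0.5091, 0.3404, 0.0293]), np.int64(476))
top (0.78, [280.3, 178.5], np.float64(0.132), array([0.5122, 0.3467, 0.0312]), np.int64(173))
top (0.45, [282.4, 190.7], np.float64(0.0794), array([0.5118, 0.3537, 0.0398]), np.int64(28))
scene (0.86, [159.1, 444.4], np.float64(0.2008), array([0.5131, 0.3404, 0.0295]), np.int64(498))
scene (0.74, [302.2, 177.1], np.float64(0.0226), array([ 0.7315, -0.2848,  0.0638]), np.int64(2923))
scene (0.64, [194.1, 439.7], np.float64(0.1046), array([0.5152, 0.3423, 0.0302]), np.int64(228))
scene (0.63, [182.8, 443.4], np.float64(0.1298), array([0.5159, 0.343 , 0.0296]), np.int64(463))
scene (0.61, [213.6, 276.3], np.float64(0.0577), array([ 0.4569, -0.0653,  0.0295]), np.int64(597))
scene (0.57, [204.9, 440.8], np.float64(0.0827), array([0.5163, 0.3419, 0.0298]), np.int64(248))
```

View pics/g10.png

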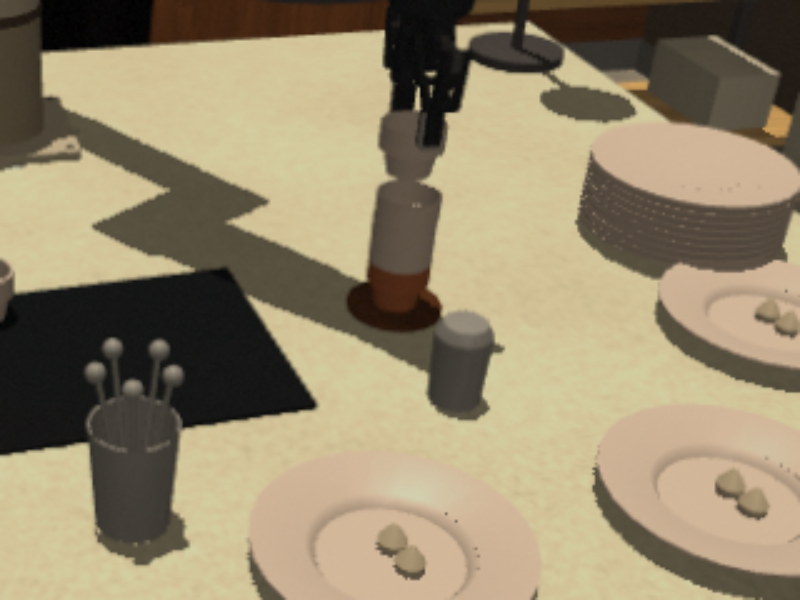

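Call:
play_rows(plan=[2, 3, 10, 0, 0, 0, 0, 0, 16, 0, 0, 0, 0, 0, 10, 0, 0, 0, 0, 0, 4, 0, 0, 0, 0, 0, 3, 0, 0, 0, 0, 0, 2, 0, 0, 0, 0, 0, 0, 0, 0, 0])

```text
clock: 31.1
eef_pos: [0.5121, 0.3449, 0.151]
tool_rot: [0.706, 0.708, 0.0, -0.0]
ft_force: [0.3, -0.1, -2.0]
grip_width: 0.0606
```

Call:
play_rows(plan=[0, 0, 0, 0, 0, 0, 0, 0, 0, 0, 0, 0, 0, 0, 0, 0, 0, 0, 0, 0, -30, 0, 0, 0, 0, 0, -35, 0, 0, 0, 0, 0, 0, 0, 0, 0], hand=95)

```text
clock: 31.85
eef_pos: [0.5138, 0.3459, 0.2197]
tool_rot: [0.706, 0.708, 0.004, 0.0]
ft_force: [-0.5, 0.5, -0.1]
grip_width: 0.0811
```

```bash
python3 -c "
from h import *
rel(.4556,-.0653,.0497)
o=cups()
for n in o:
    for l in o[n]: print(n,l)
c=bot.camera('scene');cv2.imwrite('pics/g11.png',cv2.resize(c['frame'][100:340,220:540],None,fx=2.5,fy=2.5))"
```

```text
now [0.5138 0.3459 0.2197] t 31.85 grip 0.0811 F [-0.5  0.5 -0.1] rotvec first [ 0.006 -0.004  0.002] then mm (tool at target) [-411.2  -58.2  170. ]
top (0.64, [286.5, 167.0], np.float64(0.1549), array([0.5127, 0.3437, 0.0292]), np.int64(735))
top (0.62, [309.8, 363.3], np.float64(0.0564), array([ 0.4544, -0.0651,  0.0287]), np.int64(636))
top (0.5, [279.1, 187.1], np.float64(0.1074), array([0.512 , 0.3431, 0.0301]), np.int64(35))
top (0.48, [251.0, 473.8], np.float64(0.1302), array([ 0.5718, -0.3068,  0.0059]), np.int64(400))
scene (0.93, [212.1, 274.5], np.float64(0.0579), array([ 0.4574, -0.0653,  0.0296]), np.int64(589))
scene (0.79, [172.7, 443.9], np.float64(0.1538), array([0.516 , 0.3434, 0.0297]), np.int64(431))
scene (0.65, [207.0, 441.4], np.float64(0.0806), array([0.5154, 0.3435, 0.0305]), np.int64(180))
scene (0.6, [197.3, 437.5], np.float64(0.1048), array([0.514 , 0.3425, 0.0313]), np.int64(235))
scene (0.5, [208.7, 206.7], np.float64(0.1407), array([ 0.5416, -0.2398,  0.0348]), np.int64(197))
scene (0.49, [186.5, 441.7], np.float64(0.1283), array([ 226.5221, -130.5549,  261.1498]), np.int64(204))
scene (0.31, [202.8, 202.3], np.float64(0.1397), array([0.4506, 0.1467, 0.3708]), np.int64(240))
```

View pics/g11.png

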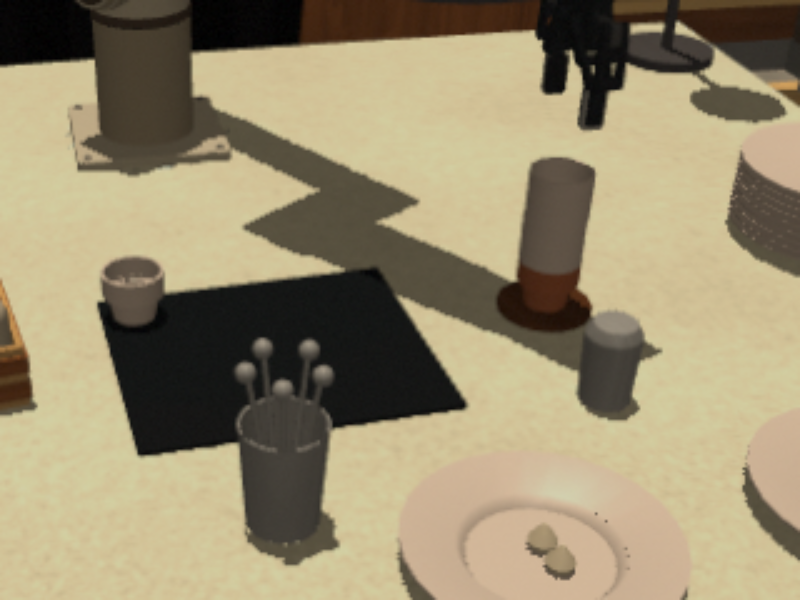

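Four cups are home (rim 0.154). Now the last one.

Call:
play_rows(plan=[-46, -6, 0, 0, 0, 0, -46, -6, 0, 0, 0, 0, -46, -6, 0, 0, 0, 0, -46, -6, 0, 0, 0, 0, -46, -7, 0, 0, 0, 0, -45, -7, 0, 0, 0, 0, -45, -7, 0, 0, 0, 0, -45, -6, 0, 0, 0, 0, -45, -6, 0, 0, 0, 0, 0, 0, 50, 0, 0, 0, 0, 0, 50, 0, 0, 0, 0, 0, 45, 0, 0, 0, 0, 0, 22, 0, 0, 0, 0, 0, 0, 0, 0, 0, 0, 0, 0, 0, 0, 0], hand=95)

```text
clock: 33.98
eef_pos: [0.4564, -0.0654, 0.0493]
tool_rot: [0.706, 0.708, 0.0, -0.0]
ft_force: [-0.2, -0.7, 0.6]
grip_width: 0.0811
```

```bash
python3 -c "
from h import *
rel(.4560,-.0652,.0497)
o=cups()
for n in o:
    for l in o[n][:4]: print(n,l)
"
```

```text
now [ 0.4564 -0.0654  0.0493] t 33.98 grip 0.0811 F [-0.2 -0.7  0.6] rotvec first [-0.    -0.     0.002] then mm (tool at target) [ 0.2 -0.4 -0.4]
top (0.62, [286.6, 167.8], np.float64(0.1544), array([0.5126, 0.3438, 0.0291]), np.int64(833))
top (0.54, [280.2, 186.2], np.float64(0.1091), array([0.5125, 0.3429, 0.0294]), np.int64(79))
top (0.32, [262.1, 425.9], np.float64(0.1305), array([15.0903, 44.4285, 46.9424]), np.int64(419))
scene (0.96, [217.0, 270.7], np.float64(0.0581), array([ 0.4576, -0.0654,  0.0298]), np.int64(397))
scene (0.7, [173.9, 445.3], np.float64(0.1534), array([0.5159, 0.3428, 0.0293]), np.int64(434))
scene (0.69, [204.5, 440.7], np.float64(0.0831), array([0.5146, 0.3415, 0.0304]), np.int64(256))
scene (0.69, [195.2, 439.7], np.float64(0.1049), array([0.5165, 0.3417, 0.0291]), np.int64(210))
```

Call:
play_rows(plan=[0, 0, 0, 0, 0, 0, 0, 0, 0, 0, 0, 0, 0, 0, 0, 0, 0, 0, 0, 0, 0, 0, 0, 0, 0, 0, 0, 0, 0, 0, 0, 0, 0, 0, 0, 0], hand=0)

```text
clock: 34.92
eef_pos: [0.4563, -0.0654, 0.0503]
tool_rot: [0.706, 0.708, 0.0, 0.0]
ft_force: [-4.0, -0.5, 11.0]
grip_width: 0.0607
```

Call:
play_rows(plan=[0, 0, -20, 0, 0, 0, 0, 0, -50, 0, 0, 0, 0, 0, -50, 0, 0, 0, 0, 0, -54, 0, 0, 0, 46, 6, 0, 0, 0, 0, 46, 6, 0, 0, 0, 0, 46, 6, 0, 0, 0, 0, 46, 6, 0, 0, 0, 0, 46, 6, 0, 0, 0, 0, 46, 6, 0, 0, 0, 0, 45, 7, 0, 0, 0, 0, 44, 7, 0, 0, 0, 0, 44, 7, 0, 0, 0, 0, 0, 0, 0, 0, 0, 0, 0, 0, 0, 0, 0, 0])

```text
clock: 36.8
eef_pos: [0.5116, 0.3434, 0.2221]
tool_rot: [0.706, 0.708, -0.001, -0.0]
ft_force: [0.1, -0.1, -1.3]
grip_width: 0.0606
```

```bash
python3 -c "
from h import *
rel(.512,.3437,.174)
o=cups()
for n in o:
    for l in o[n]: print(n,l)
c=bot.camera('scene');cv2.imwrite('pics/g12.png',cv2.resize(c['frame'][60:300,280:600],None,fx=2.5,fy=2.5))"
```

```text
now [0.5116 0.3434 0.2221] t 36.8 grip 0.0606 F [ 0.1 -0.1 -1.3] rotvec first [-0.002  0.001  0.003] then mm (tool at target) [ 0.3  0.4 48.1]
top (0.72, [288.1, 164.1], np.float64(0.2284), array([0.5121, 0.3417, 0.0291]), np.int64(522))
top (0.61, [286.5, 175.8], np.float64(0.1547), array([0.5123, 0.346 , 0.0306]), np.int64(195))
top (0.58, [279.6, 188.3], np.float64(0.0806), None, np.int64(22))
top (0.43, [286.3, 180.2], np.float64(0.128), array([0.513 , 0.3465, 0.032 ]), np.int64(44))
scene (0.98, [148.2, 445.0], np.float64(0.2279), array([0.5156, 0.342 , 0.0297]), np.int64(524))
scene (0.78, [187.2, 440.2], np.float64(0.1285), array([0.5145, 0.3433, 0.0307]), np.int64(250))
scene (0.63, [206.4, 437.7], np.float64(0.0781), array([0.5128, 0.3432, 0.0326]), np.int64(165))
scene (0.55, [171.9, 447.3], np.float64(0.1541), array([0.5162, 0.343 , 0.0293]), np.int64(464))
scene (0.53, [195.6, 439.5], np.float64(0.1047), array([0.5129, 0.3432, 0.0324]), np.int64(227))
```

View pics/g12.png

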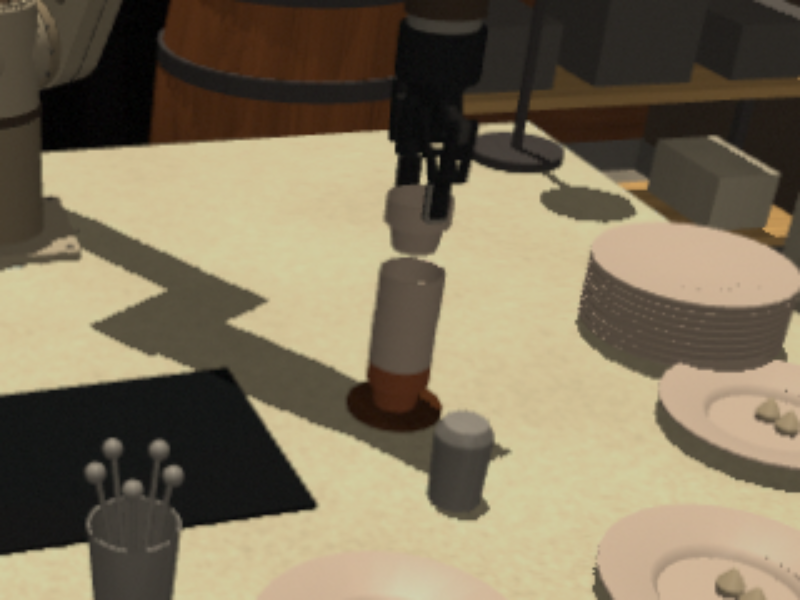

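Call:
play_rows(plan=[1, 0, 15, 0, 0, 0, 0, 0, 16, 0, 0, 0, 0, 0, 8, 0, 0, 0, 0, 0, 4, 0, 0, 0, 0, 0, 3, 0, 0, 0, 0, 0, 2, 0, 0, 0, 0, 0, 0, 0, 0, 0])

```text
clock: 37.92
eef_pos: [0.5121, 0.3449, 0.175]
tool_rot: [0.706, 0.708, 0.0, -0.0]
ft_force: [-0.2, -0.6, -1.1]
grip_width: 0.0606
```

Call:
play_rows(plan=[0, 0, 0, 0, 0, 0, 0, 0, 0, 0, 0, 0, 0, 0, 0, 0, 0, 0, 0, 0, -30, 0, 0, 0, 0, 0, -35, 0, 0, 0, 0, 0, 0, 0, 0, 0], hand=95)

```text
clock: 38.67
eef_pos: [0.5137, 0.3458, 0.2437]
tool_rot: [0.706, 0.708, 0.004, 0.0]
ft_force: [-0.2, -0.3, 0.6]
grip_width: 0.0811
```

```bash
python3 -c "
from h import *
rel(.565,-.256,.25,np.pi/2+.154)
o=cups()
for n in o:
    for l in o[n][:3]: print(n,l)
for x in caps(): print(x)
c=bot.camera('scene');cv2.imwrite('pics/g13.png',cv2.resize(c['frame'][60:300,280:600],None,fx=2.5,fy=2.5))"
```

```text
now [0.5137 0.3458 0.2437] t 38.67 grip 0.0811 F [-0.2 -0.3  0.6] rotvec first [ 0.006 -0.004 -0.152] then mm (tool at target) [-602.6  -41.6   -6.3]
top (0.58, [283.3, 180.1], np.float64(0.15), None, np.int64(17))
top (0.57, [282.0, 188.4], np.float64(0.1053), array([0.5124, 0.3431, 0.0296]), np.int64(46))
top (0.46, [284.3, 186.0], np.float64(0.1281), None, np.int64(14))
scene (0.81, [183.5, 441.0], np.float64(0.1269), array([0.5162, 0.3425, 0.0294]), np.int64(192))
scene (0.64, [160.0, 448.0], np.float64(0.1781), array([0.5158, 0.3438, 0.0297]), np.int64(487))
scene (0.61, [208.0, 439.4], np.float64(0.0813), array([0.516, 0.341, 0.03 ]), np.int64(248))
('top', 'caramel_1', 0.76, 54, array([ 0.5177, -0.2625,  0.1256]), 19, array([ 0.5181, -0.2627,  0.1414]), np.float64(0.149))
('top', 'caramel_1', 0.76, 48, array([ 0.5647, -0.2551,  0.1251]), 16, array([ 0.5641, -0.2557,  0.1411]), np.float64(0.147))
('top', 'caramel_1', 0.56, 55, array([ 0.4769, -0.3178,  0.1249]), 22, array([ 0.4777, -0.3183,  0.1388]), np.float64(0.149))
('top', 'caramel_1', 0.19, 33, array([0.5141, 0.3448, 0.12
[... 1002 characters left out ...]
255]), 13, array([ 0.5783, -0.3041,  0.1358]), np.float64(0.141))
('scene', 'bottle_1', 0.75, 33, array([ 0.5184, -0.2183,  0.1257]), 22, array([ 0.5167, -0.2168,  0.1374]), np.float64(0.147))
('scene', 'bottle_1', 0.68, 51, array([ 0.5661, -0.2094,  0.1248]), 25, array([ 0.5635, -0.2101,  0.1382]), np.float64(0.146))
('scene', 'bottle_1', 0.56, 21, array([ 0.476 , -0.2741,  0.1266]), 13, array([ 0.4741, -0.2723,  0.1378]), np.float64(0.143))
('scene', 'bottle_1', 0.54, 43, array([ 0.531 , -0.3107,  0.1256]), 26, array([ 0.5346, -0.3107,  0.1402]), np.float64(0.148))
('scene', 'bottle_1', 0.46, 26, array([ 0.4736, -0.2258,  0.1257]), 19, array([ 0.4683, -0.2245,  0.1382]), np.float64(0.145))
```

View pics/g13.png

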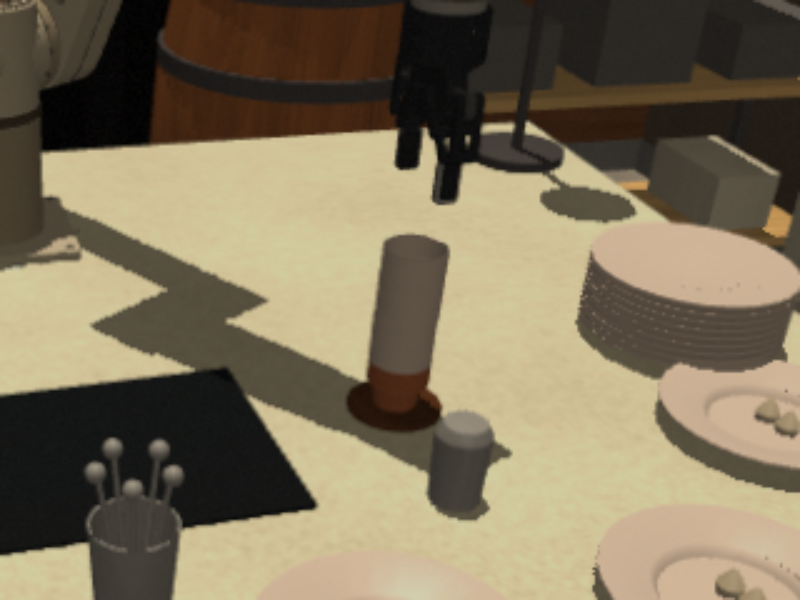

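All five cups are stacked upright (top rim at 0.178, steps of 24 mm), so step 1 is done. Now the bottles, starting with the outer caramel one at about (0.566, −0.2555).

Call:
play_rows(plan=[0, 0, 0, 0.006, -0.004, -0.152, -46, -3, 0, 0, 0, 0, -46, -3, 0, 0, 0, 0, -46, -3, 0, 0, 0, 0, -46, -3, 0, 0, 0, 0, -46, -3, 0, 0, 0, 0, -46, -4, 0, 0, 0, 0, -46, -4, 0, 0, 0, 0, -47, -4, 0, 0, 0, 0, -47, -4, 0, 0, 0, 0, -47, -4, 0, 0, 0, 0, -47, -3, 0, 0, 0, 0, -47, -3, 0, 0, 0, 0, -46, -3, 0, 0, 0, 0, 0, 0, 0, 0, 0, 0, 0, 0, 0, 0, 0, 0], hand=42)

```text
clock: 41.22
eef_pos: [0.5611, -0.2577, 0.2417]
tool_rot: [0.651, 0.759, -0.004, -0.001]
ft_force: [0.0, 0.2, 0.3]
grip_width: 0.0357
```

```bash
python3 -c "
from h import *
rel(.566,-.2555,.115,np.pi/2+.154)
c=bot.camera('scene');cv2.imwrite('pics/b1.png',cv2.resize(c['frame'][60:300,60:380],None,fx=2.5,fy=2.5))"
```

```text
now [ 0.5611 -0.2577  0.2417] t 41.23 grip 0.0357 F [0.  0.2 0.3] rotvec first [-0.007  0.002 -0.   ] then mm (tool at target) [  1.4   5.1 126.7]
```

View pics/b1.png

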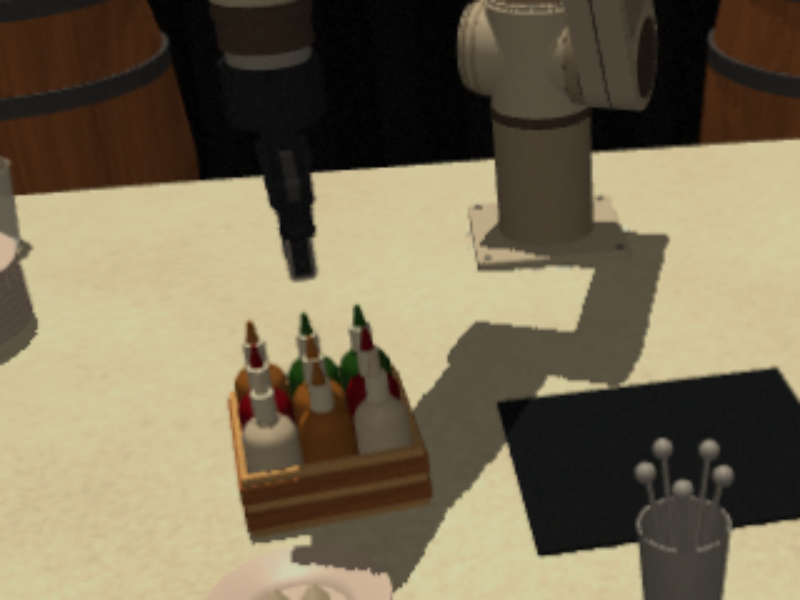

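Call:
play_rows(plan=[1, 4, 20, 0, 0, 0, 0, 0, 30, 0, 0, 0, 0, 0, 25, 0, 0, 0, 0, 0, 0, 0, 0, 0, 0, 0, 0, 0, 0, 0])

```text
clock: 41.9
eef_pos: [0.5654, -0.2559, 0.1684]
tool_rot: [0.65, 0.76, -0.003, -0.0]
ft_force: [0.5, -0.5, 0.5]
grip_width: 0.036
```

```bash
python3 -c "
from h import *
rel(.566,-.2555,.115,np.pi/2+.154)"
```

```text
now [ 0.5654 -0.2559  0.1684] t 41.9 grip 0.036 F [ 0.5 -0.5  0.5] rotvec first [-0.006  0.004  0.002] then mm (tool at target) [ 0.3  0.7 53.4]
```

Call:
play_rows(plan=[0, 0, 20, 0, 0, 0, 0, 0, 18, 0, 0, 0, 0, 0, 10, 0, 0, 0, 0, 0, 4, 0, 0, 0, 0, 0, 0, 0, 0, 0, 0, 0, 0, 0, 0, 0])

```text
clock: 42.65
eef_pos: [0.5649, -0.257, 0.1159]
tool_rot: [0.65, 0.76, -0.003, -0.0]
ft_force: [0.8, 0.8, -0.2]
grip_width: 0.0358
```

Call:
play_rows(plan=[0, 0, 0, 0, 0, 0, 0, 0, 0, 0, 0, 0, 0, 0, 0, 0, 0, 0, 0, 0, 0, 0, 0, 0, 0, 0, 0, 0, 0, 0], hand=0)

```text
clock: 43.28
eef_pos: [0.565, -0.2571, 0.1159]
tool_rot: [0.65, 0.76, -0.003, -0.0]
ft_force: [1.1, -0.1, 5.2]
grip_width: 0.018
```

```bash
python3 -c "
from h import *
rel(.566,-.2555,.115,np.pi/2+.154)
c=bot.camera('scene');cv2.imwrite('pics/b2.png',cv2.resize(c['frame'][130:290,100:300],None,fx=4,fy=3.7))"
```

```text
now [ 0.565  -0.2571  0.1159] t 43.27 grip 0.018 F [ 1.1 -0.1  5.2] rotvec first [-0.005  0.004  0.   ] then mm (tool at target) [1.4 1.3 0.9]
```

View pics/b2.png

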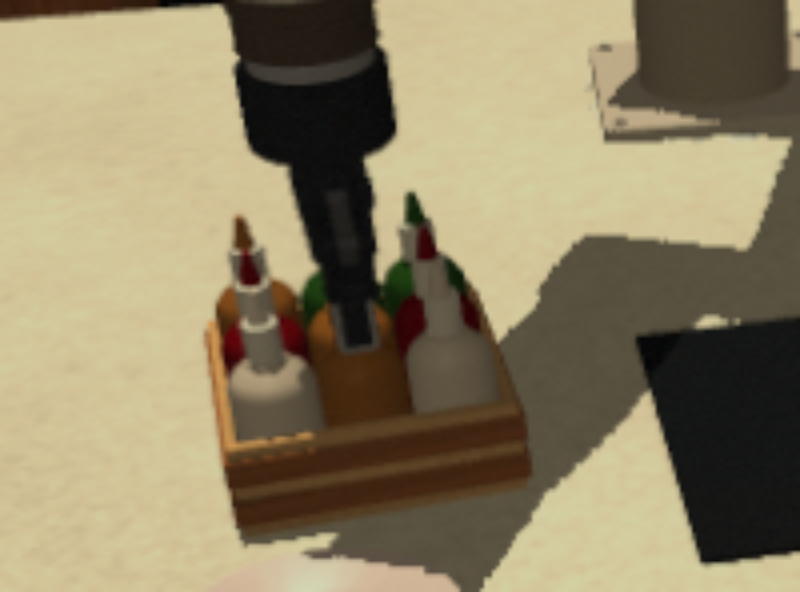

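The cap is gripped (reading 18 mm, consistent with the 20 mm cap given the bias seen on the cups). Lifting straight up.

Call:
play_rows(plan=[0, 0, -8, 0, 0, 0, 0, 0, -10, 0, 0, 0, 0, 0, -10, 0, 0, 0, 0, 0, -12, 0, 0, 0, 0, 0, -15, 0, 0, 0, 0, 0, -20, 0, 0, 0, 0, 0, -25, 0, 0, 0, 0, 0, -30, 0, 0, 0, 0, 0, -30, 0, 0, 0, 0, 0, 0, 0, 0, 0, 0, 0, 0, 0, 0, 0])

```text
clock: 44.7
eef_pos: [0.565, -0.2559, 0.2742]
tool_rot: [0.65, 0.76, -0.004, -0.002]
ft_force: [-0.3, 0.6, -1.6]
grip_width: 0.0177
```

```bash
python3 -c "
from h import *
rel(.60,.12,.28,np.pi/2+.154)
c=bot.camera('scene');cv2.imwrite('pics/b3.png',cv2.resize(c['frame'][60:300,60:380],None,fx=2.5,fy=2.5))"
```

```text
now [ 0.565  -0.2559  0.2742] t 44.7 grip 0.0177 F [-0.3  0.6 -1.6] rotvec first [-0.008  0.003  0.   ] then mm (tool at target) [366.1  92.3  -5.8]
```

View pics/b3.png

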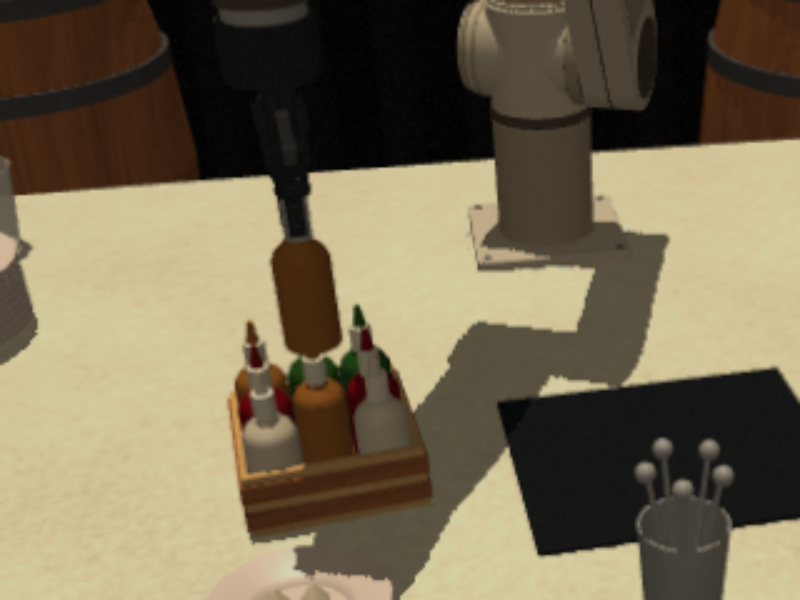

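The outer caramel bottle is out, hanging upright, and the centre one is now visible behind its empty place. I'll carry it over to (0.60, 0.12).

Call:
play_rows(plan=[46, 11, 0, -0.008, 0.003, 0, 46, 11, 0, 0, 0, 0, 46, 12, 0, 0, 0, 0, 46, 12, 0, 0, 0, 0, 46, 12, 0, 0, 0, 0, 46, 12, 0, 0, 0, 0, 45, 11, 0, 0, 0, 0, 45, 11, 0, 0, 0, 0, 0, 0, 40, 0, 0, 0, 0, 0, 45, 0, 0, 0, 0, 0, 40, 0, 0, 0, 0, 0, 15, 0, 0, 0, 0, 0, 0, 0, 0, 0, 0, 0, 0, 0, 0, 0])

```text
clock: 46.5
eef_pos: [0.6014, 0.1199, 0.1366]
tool_rot: [0.651, 0.759, 0.002, 0.001]
ft_force: [0.0, -0.2, -0.7]
grip_width: 0.0181
```

```bash
cat >> h.py <<'E'
def car():
    for n in ('top','scene'):
        c=bot.camera(n);W=cloud(c)
        for d in bot.outline_of('caramel_1',n):
            P=W[d['mask']];P=P[~np.isnan(P[:,2])]
            print(n,round(d['p'],2),np.round(d['point']),d['mask'].sum(),np.percentile(P,[2,50,98],axis=0).round(3).tolist())
E
python3 -c "
from h import *
rel(.60,.12,.115,np.pi/2+.154)
car()
c=bot.camera('scene');cv2.imwrite('pics/b4.png',cv2.resize(c['frame'][100:340,220:540],None,fx=2.5,fy=2.5))"
```

```text
now [0.6014 0.1199 0.1366] t 46.5 grip 0.0181 F [ 0.  -0.2 -0.7] rotvec first [0.004 0.    0.   ] then mm (tool at target) [ 0.4 -1.3 21.6]
top 0.77 [280. 456.] 472 [[0.495, -0.283, 0.025], [0.518, -0.257, 0.093], [0.539, -0.241, 0.14]]
top 0.63 [297. 485.] 458 [[0.456, -0.341, 0.029], [0.481, -0.312, 0.093], [0.5, -0.298, 0.139]]
top 0.28 [253. 471.] 539 [[0.55, -0.323, 0.013], [0.57, -0.295, 0.089], [0.591, -0.281, 0.135]]
scene 0.96 [224. 187.] 846 [[0.482, -0.287, 0.03], [0.534, -0.264, 0.076], [0.59, -0.241, 0.137]]
scene 0.62 [225. 360.] 842 [[0.6, 0.096, 0.032], [0.622, 0.114, 0.081], [0.63, 0.14, 0.127]]
scene 0.47 [213. 159.] 128 [[0.475, -0.341, 0.075], [0.486, -0.316, 0.092], [0.499, -0.297, 0.141]]
```

View pics/b4.png

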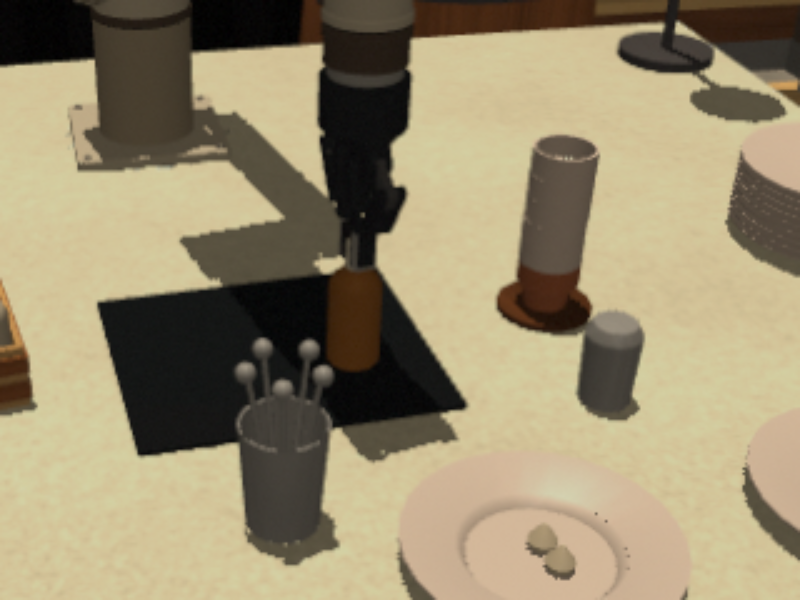

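Call:
play_rows(plan=[0, 0, 11, 0, 0, 0, 0, 0, 5, 0, 0, 0, 0, 0, 2, 0, 0, 0, 0, 0, 2, 0, 0, 0, 0, 0, 0, 0, 0, 0, 0, 0, 0, 0, 0, 0])

```text
clock: 47.5
eef_pos: [0.5999, 0.1199, 0.1159]
tool_rot: [0.65, 0.76, 0.001, 0.0]
ft_force: [-1.8, 0.6, 5.8]
grip_width: 0.0178
```

Contact with the mat (about 6 N). Release gently and withdraw.

Call:
play_rows(plan=[0, 0, 0, 0, 0, 0, 0, 0, 0, 0, 0, 0, 0, 0, 0, 0, 0, 0, 0, 0, -15, 0, 0, 0, 0, 0, -35, 0, 0, 0, 0, 0, -45, 0, 0, 0, 0, 0, -40, 0, 0, 0, 0, 0, 0, 0, 0, 0], hand=42)

```text
clock: 48.5
eef_pos: [0.6024, 0.1202, 0.2556]
tool_rot: [0.65, 0.76, 0.004, 0.004]
ft_force: [0.0, 0.6, 0.4]
grip_width: 0.0357
```

```bash
python3 -c "
from h import *
rel(.5195,-.2630,.25,np.pi/2+.154)
car()
for x in caps(): print(x)
c=bot.camera('scene');cv2.imwrite('pics/b5.png',cv2.resize(c['frame'][100:340,100:420],None,fx=2.5,fy=2.5))"
```

```text
now [0.6024 0.1202 0.2556] t 48.5 grip 0.0357 F [0.  0.6 0.4] rotvec first [ 0.011 -0.     0.   ] then mm (tool at target) [-365.9 -140.7    5.6]
top 0.68 [279. 454.] 441 [[0.495, -0.282, 0.042], [0.518, -0.257, 0.094], [0.537, -0.242, 0.14]]
top 0.67 [265. 426.] 439 [[0.536, -0.228, 0.031], [0.556, -0.201, 0.093], [0.578, -0.186, 0.14]]
top 0.6 [297. 485.] 460 [[0.458, -0.335, 0.031], [0.481, -0.312, 0.093], [0.5, -0.296, 0.14]]
scene 0.95 [224. 189.] 750 [[0.517, -0.287, 0.033], [0.534, -0.264, 0.078], [0.543, -0.243, 0.134]]
scene 0.87 [226. 359.] 925 [[0.598, 0.097, 0.011], [0.619, 0.116, 0.07], [0.628, 0.141, 0.135]]
scene 0.59 [213. 158.] 70 [[0.479, -0.338, 0.079], [0.489, -0.318, 0.091], [0.499, -0.298, 0.137]]
('top', 'caramel_1', 0.77, 53, array([ 0.5176, -0.263 ,  0.1258]), 19, array([ 0.5169, -0.2628,  0.1397]), np.float64(0.148))
('top', 'bottle_1', 0.97, 55, array([ 0.5251, -0.3102,  0.1251]), 21, array([ 0.525, -0.311,  0.14 ]), np.float64(0.148))
('top', 'bottle_1', 0.84, 56, array([ 0.5115, -0.2152,  0.1252]), 19, array([ 0.5102, -0.2152,  0.1398]), np.float64(0.146)
[... 811 characters left out ...]
1256]), 27, array([ 0.4891, -0.317 ,  0.1391]), np.float64(0.147))
('scene', 'bottle_1', 0.8, 51, array([ 0.5802, -0.3042,  0.1252]), 22, array([ 0.5776, -0.3045,  0.1389]), np.float64(0.144))
('scene', 'bottle_1', 0.75, 38, array([ 0.5665, -0.2095,  0.1247]), 14, array([ 0.5651, -0.2094,  0.1362]), np.float64(0.142))
('scene', 'bottle_1', 0.68, 26, array([ 0.5308, -0.3103,  0.1274]), 17, array([ 0.5327, -0.3103,  0.1372]), np.float64(0.145))
('scene', 'bottle_1', 0.61, 38, array([ 0.5241, -0.2184,  0.1251]), 29, array([ 0.5254, -0.2157,  0.138 ]), np.float64(0.147))
('scene', 'bottle_1', 0.48, 37, array([ 0.4757, -0.2231,  0.1254]), 27, array([ 0.4763, -0.2229,  0.1401]), np.float64(0.148))
```

View pics/b5.png

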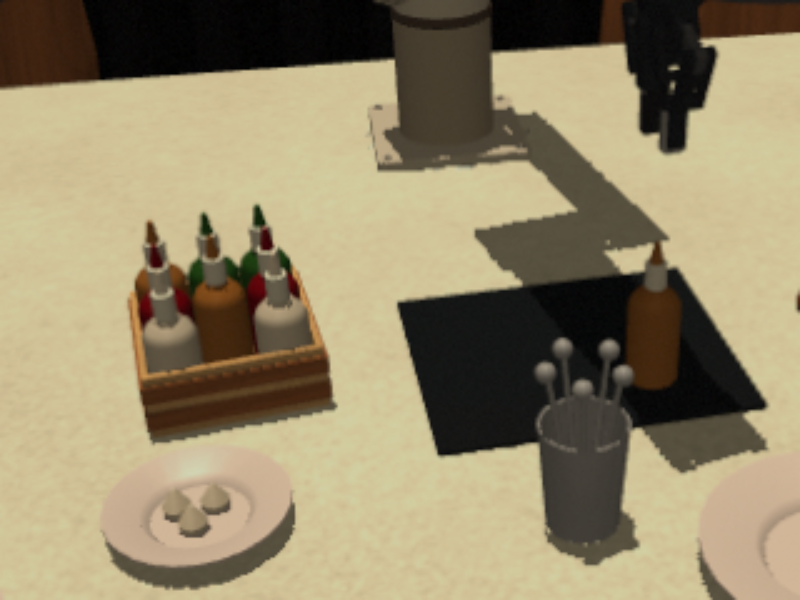

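The first bottle stands upright on the mat, and the crate bottles are undisturbed. Next the centre caramel at (0.5195, −0.263).

Call:
play_rows(plan=[0, 0, 0, 0.011, 0, 0, -46, -17, 0, 0, 0, 0, -46, -17, 0, 0, 0, 0, -46, -18, 0, 0, 0, 0, -46, -18, 0, 0, 0, 0, -46, -18, 0, 0, 0, 0, -46, -18, 0, 0, 0, 0, -45, -17, 0, 0, 0, 0, -45, -17, 0, 0, 0, 0, 0, 0, 40, 0, 0, 0, 0, 0, 40, 0, 0, 0, 0, 0, 0, 0, 0, 0, 0, 0, 0, 0, 0, 0], hand=42)

```text
clock: 50.68
eef_pos: [0.518, -0.2639, 0.1728]
tool_rot: [0.65, 0.76, -0.004, -0.002]
ft_force: [1.3, 0.2, 0.6]
grip_width: 0.0362
```

```bash
python3 -c "
from h import *
rel(.5193,-.2632,.115,np.pi/2+.154)"
```

```text
now [ 0.518  -0.2639  0.1728] t 50.67 grip 0.0362 F [1.3 0.2 0.6] rotvec first [-0.008  0.001  0.001] then mm (tool at target) [ 0.5  1.3 57.8]
```

Call:
play_rows(plan=[0, 1, 20, -0.006, 0, 0, 0, 0, 20, 0, 0, 0, 0, 0, 12, 0, 0, 0, 0, 0, 5, 0, 0, 0, 0, 0, 0, 0, 0, 0, 0, 0, 0, 0, 0, 0])

```text
clock: 51.42
eef_pos: [0.5185, -0.2638, 0.1152]
tool_rot: [0.65, 0.76, -0.001, -0.0]
ft_force: [-0.2, 0.5, 0.4]
grip_width: 0.0358
```

Call:
play_rows(plan=[0, 0, 0, 0, 0, 0, 0, 0, 0, 0, 0, 0, 0, 0, 0, 0, 0, 0, 0, 0, 0, 0, 0, 0, 0, 0, 0, 0, 0, 0], hand=0)

```text
clock: 52.05
eef_pos: [0.518, -0.2638, 0.1151]
tool_rot: [0.651, 0.759, -0.002, -0.001]
ft_force: [-1.8, -0.2, 5.7]
grip_width: 0.018
```

Call:
play_rows(plan=[0, 0, -8, 0, 0, 0, 0, 0, -10, 0, 0, 0, 0, 0, -10, 0, 0, 0, 0, 0, -10, 0, 0, 0, 0, 0, 0, 0, 0, 0])

```text
clock: 52.68
eef_pos: [0.5187, -0.2638, 0.1536]
tool_rot: [0.65, 0.76, -0.001, -0.0]
ft_force: [0.6, 0.3, -1.3]
grip_width: 0.018
```

```bash
python3 -c "
from h import *
rel(.50,.12,.28,np.pi/2+.154)
c=bot.camera('scene');cv2.imwrite('pics/b6.png',cv2.resize(c['frame'][100:340,100:420],None,fx=2.5,fy=2.5))"
```

```text
now [ 0.5187 -0.2638  0.1536] t 52.67 grip 0.018 F [ 0.6  0.3 -1.3] rotvec first [-0.002  0.001  0.   ] then mm (tool at target) [ 382.1   40.4 -126.4]
```

View pics/b6.png

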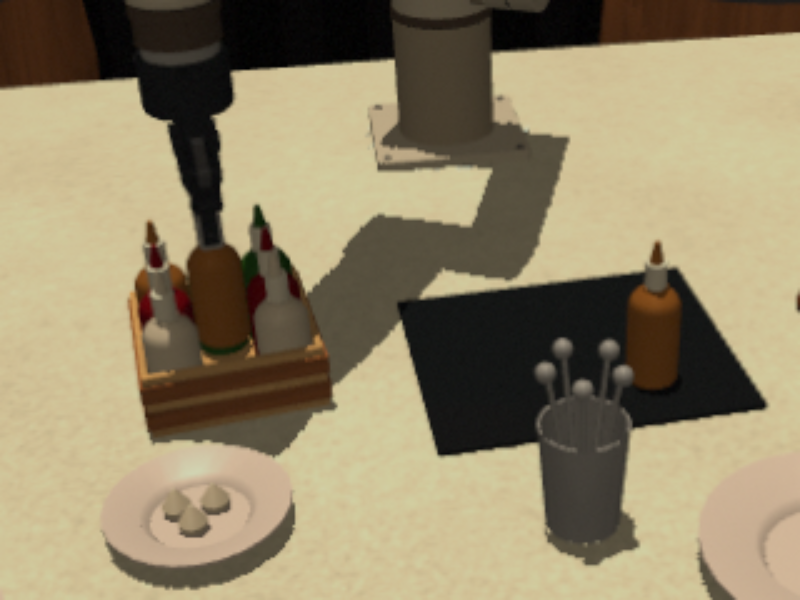

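The centre bottle is coming out cleanly. I'll keep lifting, then carry it to (0.50, 0.12).

Call:
play_rows(plan=[0, 0, -30, 0, 0, 0, 0, 0, -35, 0, 0, 0, 0, 0, -35, 0, 0, 0, 0, 0, -22, 0, 0, 0, 48, 5, 0, 0, 0, 0, 48, 5, 0, 0, 0, 0, 48, 5, 0, 0, 0, 0, 48, 5, 0, 0, 0, 0, 48, 5, 0, 0, 0, 0, 48, 5, 0, 0, 0, 0, 48, 5, 0, 0, 0, 0, 46, 5, 0, 0, 0, 0, 0, 0, 0, 0, 0, 0, 0, 0, 0, 0, 0, 0])

```text
clock: 54.48
eef_pos: [0.4989, 0.1201, 0.2736]
tool_rot: [0.65, 0.76, -0.002, -0.001]
ft_force: [0.4, -1.0, -1.5]
grip_width: 0.0178
```

```bash
python3 -c "
from h import *
rel(.50,.12,.116,np.pi/2+.154)
c=bot.camera('scene');cv2.imwrite('pics/b7.png',cv2.resize(c['frame'][100:340,100:420],None,fx=2.5,fy=2.5))"
```

```text
now [0.4989 0.1201 0.2736] t 54.48 grip 0.0178 F [ 0.4 -1.  -1.5] rotvec first [-0.005  0.001  0.001] then mm (tool at target) [ -0.3   1.1 157.6]
```

View pics/b7.png

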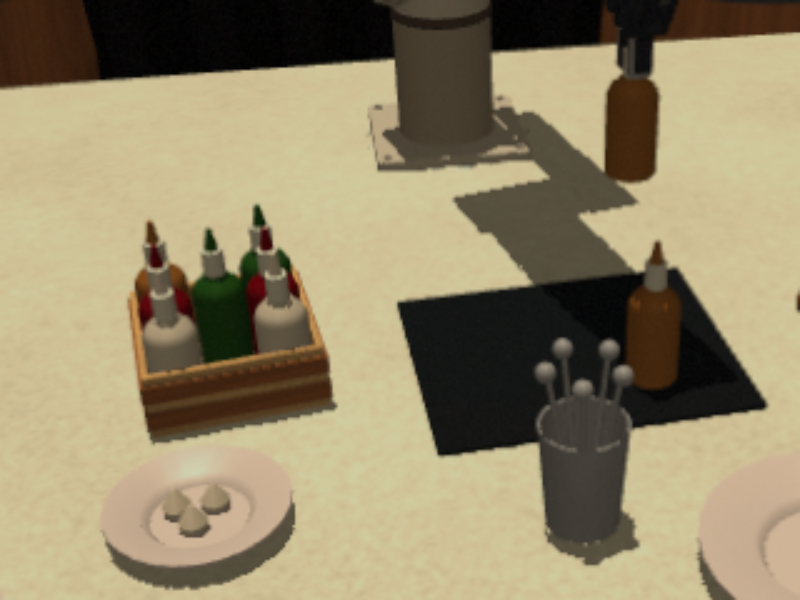

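Call:
play_rows(plan=[0, 0, 40, 0, 0, 0, 0, 0, 45, 0, 0, 0, 0, 0, 40, 0, 0, 0, 0, 0, 18, 0, 0, 0, 0, 0, 7, 0, 0, 0, 0, 0, 3, 0, 0, 0, 0, 0, 2, 0, 0, 0, 0, 0, 1, 0, 0, 0, 0, 0, 0, 0, 0, 0, 0, 0, 0, 0, 0, 0])

```text
clock: 55.78
eef_pos: [0.4988, 0.1202, 0.1183]
tool_rot: [0.65, 0.76, -0.001, -0.001]
ft_force: [0.2, -0.2, -1.5]
grip_width: 0.0179
```

Call:
play_rows(plan=[0, 0, 2, 0, 0, 0, 0, 0, 1, 0, 0, 0, 0, 0, 0, 0, 0, 0])

```text
clock: 56.15
eef_pos: [0.4986, 0.1201, 0.1151]
tool_rot: [0.65, 0.76, -0.002, -0.001]
ft_force: [-1.2, -1.3, 0.6]
grip_width: 0.0181
```

Call:
play_rows(plan=[0, 0, 0, 0, 0, 0, 0, 0, 0, 0, 0, 0, 0, 0, 0, 0, 0, 0, 0, 0, -15, 0, 0, 0, 0, 0, -35, 0, 0, 0, 0, 0, -45, 0, 0, 0, 0, 0, -40, 0, 0, 0, 0, 0, 0, 0, 0, 0], hand=42)

```text
clock: 57.15
eef_pos: [0.5015, 0.1208, 0.2551]
tool_rot: [0.65, 0.76, 0.002, 0.002]
ft_force: [-0.1, 0.1, 0.2]
grip_width: 0.0361
```

```bash
python3 -c "
from h import *
rel(.4785,-.318,.25,np.pi/2+.154)
car()
for x in caps(): print(x)
c=bot.camera('scene');cv2.imwrite('pics/b8.png',cv2.resize(c['frame'][100:340,100:420],None,fx=2.5,fy=2.5))"
```

```text
now [0.5015 0.1208 0.2551] t 57.15 grip 0.0361 F [-0.1  0.1  0.2] rotvec first [ 0.006 -0.001  0.   ] then mm (tool at target) [-430.1  -90.     5.1]
top 0.8 [298. 482.] 557 [[0.456, -0.333, 0.015], [0.477, -0.309, 0.091], [0.5, -0.295, 0.138]]
top 0.7 [246. 280.] 417 [[0.576, 0.097, 0.018], [0.596, 0.116, 0.093], [0.619, 0.139, 0.14]]
scene 0.7 [205. 348.] 685 [[0.492, 0.096, 0.007], [0.513, 0.112, 0.079], [0.524, 0.14, 0.136]]
scene 0.67 [212. 161.] 149 [[0.475, -0.34, 0.079], [0.486, -0.317, 0.095], [0.517, -0.298, 0.141]]
scene 0.63 [228. 360.] 932 [[0.596, 0.097, 0.011], [0.619, 0.116, 0.071], [0.628, 0.142, 0.137]]
scene 0.55 [246. 309.] 5836 [[0.424, -0.09, 0.004], [0.566, 0.015, 0.007], [0.679, 0.202, 0.011]]
('top', 'caramel_1', 0.98, 51, array([ 0.4776, -0.3171,  0.1254]), 20, array([ 0.4773, -0.3181,  0.1401]), np.float64(0.149))
('top', 'caramel_1', 0.93, 53, array([0.5993, 0.1199, 0.1249]), 19, array([0.5965, 0.1183, 0.166 ]), np.float64(0.633))
('top', 'bottle_1', 0.87, 55, array([ 0.5028, -0.2646,  0.125 ]), 19, array([ 0.5027, -0.2643,  0.1399]), np.float64(0.148))
('
[... 1056 characters left out ...]
251]), 22, array([ 0.5628, -0.21  ,  0.1379]), np.float64(0.145))
('scene', 'bottle_1', 0.91, 47, array([ 0.5806, -0.3046,  0.1253]), 23, array([ 0.5779, -0.3041,  0.1382]), np.float64(0.144))
('scene', 'bottle_1', 0.76, 37, array([ 0.5184, -0.2184,  0.1253]), 23, array([ 0.5181, -0.2169,  0.1389]), np.float64(0.147))
('scene', 'bottle_1', 0.69, 46, array([ 0.5096, -0.2666,  0.1246]), 14, array([ 0.5075, -0.2662,  0.1367]), np.float64(0.143))
('scene', 'bottle_1', 0.63, 27, array([ 0.5318, -0.31  ,  0.1263]), 21, array([ 0.5321, -0.3111,  0.138 ]), np.float64(0.146))
('scene', 'bottle_1', 0.45, 33, array([ 0.4722, -0.225 ,  0.1257]), 25, array([ 0.4719, -0.2235,  0.1386]), np.float64(0.147))
```

View pics/b8.png

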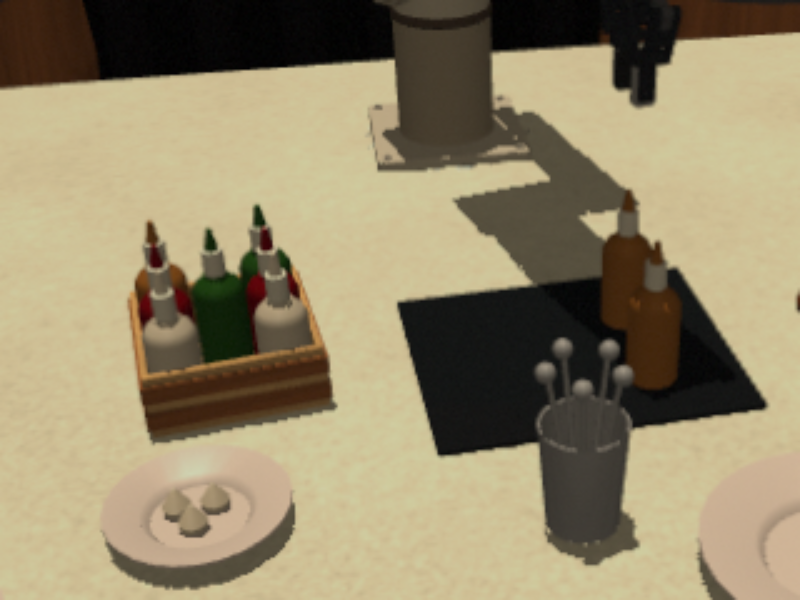

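Both bottles stand upright on the mat. The green bottle slid about 33 mm inside the crate, but it is still upright and on the floor. Now the corner caramel at (0.479, −0.318).

Call:
play_rows(plan=[0, 0, 0, 0.006, 0, 0, -48, -10, 0, 0, 0, 0, -48, -10, 0, 0, 0, 0, -48, -10, 0, 0, 0, 0, -48, -10, 0, 0, 0, 0, -48, -10, 0, 0, 0, 0, -48, -10, 0, 0, 0, 0, -48, -10, 0, 0, 0, 0, -47, -10, 0, 0, 0, 0, -47, -10, 0, 0, 0, 0, 0, 0, 40, 0, 0, 0, 0, 0, 40, 0, 0, 0, 0, 0, 0, 0, 0, 0, 0, 0, 0, 0, 0, 0], hand=42)

```text
clock: 59.45
eef_pos: [0.4764, -0.319, 0.1725]
tool_rot: [0.65, 0.76, -0.004, -0.002]
ft_force: [-0.0, 0.6, 0.7]
grip_width: 0.0357
```

```bash
python3 -c "
from h import *
rel(.4788,-.3178,.115,np.pi/2+.154)"
```

```text
now [ 0.4764 -0.319   0.1725] t 59.45 grip 0.0357 F [-0.   0.6  0.7] rotvec first [-0.009  0.001  0.001] then mm (tool at target) [ 0.8  2.6 57.5]
```

Call:
play_rows(plan=[1, 2, 20, -0.008, 0, 0, 0, 0, 20, 0, 0, 0, 0, 0, 12, 0, 0, 0, 0, 0, 5, 0, 0, 0, 0, 0, 0, 0, 0, 0, 0, 0, 0, 0, 0, 0])

```text
clock: 60.2
eef_pos: [0.4777, -0.3178, 0.1149]
tool_rot: [0.65, 0.76, -0.001, 0.0]
ft_force: [0.5, 0.3, 0.3]
grip_width: 0.0359
```

Call:
play_rows(plan=[0, 0, 0, 0, 0, 0, 0, 0, 0, 0, 0, 0, 0, 0, 0, 0, 0, 0, 0, 0, 0, 0, 0, 0, 0, 0, 0, 0, 0, 0], hand=0)

```text
clock: 60.82
eef_pos: [0.4772, -0.3178, 0.1149]
tool_rot: [0.651, 0.759, -0.001, 0.0]
ft_force: [-2.4, 0.2, 5.4]
grip_width: 0.0179
```

Call:
play_rows(plan=[0, 0, -8, 0, 0, 0, 0, 0, -10, 0, 0, 0, 0, 0, -10, 0, 0, 0, 0, 0, -10, 0, 0, 0, 0, 0, 0, 0, 0, 0])

```text
clock: 61.45
eef_pos: [0.4776, -0.3179, 0.1533]
tool_rot: [0.651, 0.76, -0.001, 0.0]
ft_force: [-1.4, -0.6, -0.7]
grip_width: 0.0177
```

```bash
python3 -c "
from h import *
rel(.54,0.01,.28,np.pi/2+.154)
c=bot.camera('scene');cv2.imwrite('pics/b9.png',cv2.resize(c['frame'][100:340,100:420],None,fx=2.5,fy=2.5))"
```

```text
now [ 0.4776 -0.3179  0.1533] t 61.45 grip 0.0177 F [-1.4 -0.6 -0.7] rotvec first [-0.001  0.002  0.   ] then mm (tool at target) [ 314.4  112.  -126.7]
```

View pics/b9.png

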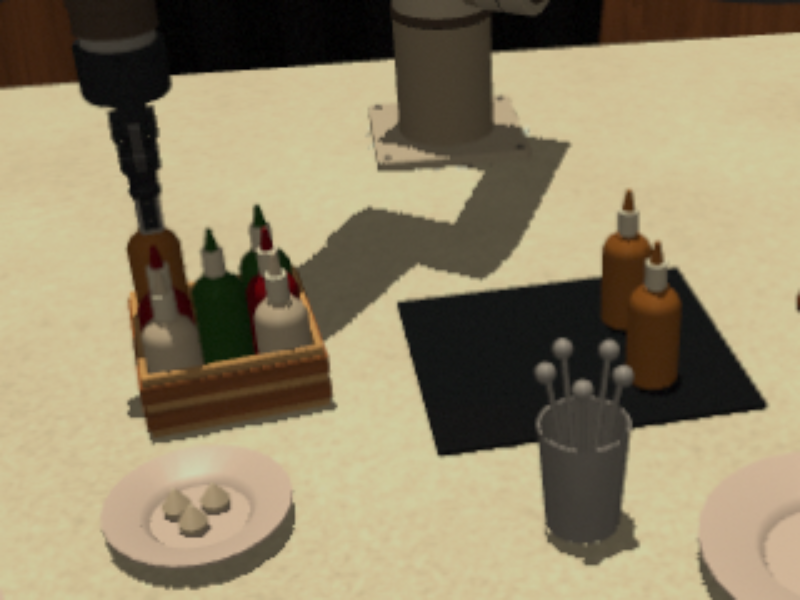

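Clean lift. I'll carry this one to (0.54, 0.01), keeping it high over the crate.

Call:
play_rows(plan=[0, 0, -30, 0, 0, 0, 0, 0, -35, 0, 0, 0, 0, 0, -35, 0, 0, 0, 0, 0, -24, 0, 0, 0, 0, 0, 0, 0, 0, 0, 45, 16, 0, 0, 0, 0, 45, 16, 0, 0, 0, 0, 45, 16, 0, 0, 0, 0, 45, 16, 0, 0, 0, 0, 45, 16, 0, 0, 0, 0, 45, 16, 0, 0, 0, 0, 44, 16, 0, 0, 0, 0, 0, 0, 0, 0, 0, 0, 0, 0, 0, 0, 0, 0])

```text
clock: 63.25
eef_pos: [0.5391, 0.0101, 0.2742]
tool_rot: [0.65, 0.76, -0.002, -0.001]
ft_force: [0.2, -0.1, -1.2]
grip_width: 0.0176
```

```bash
python3 -c "
from h import *
rel(.54,0.01,.115,np.pi/2+.154)"
```

```text
now [0.5391 0.0101 0.2742] t 63.25 grip 0.0176 F [ 0.2 -0.1 -1.2] rotvec first [-0.005  0.     0.001] then mm (tool at target) [ -0.3   0.9 159.2]
```

Call:
play_rows(plan=[0, 0, 40, -0.004, 0, 0, 0, 0, 45, 0, 0, 0, 0, 0, 40, 0, 0, 0, 0, 0, 18, 0, 0, 0, 0, 0, 7, 0, 0, 0, 0, 0, 4, 0, 0, 0, 0, 0, 2, 0, 0, 0, 0, 0, 1, 0, 0, 0, 0, 0, 0, 0, 0, 0, 0, 0, 0, 0, 0, 0])

```text
clock: 64.5
eef_pos: [0.5402, 0.0102, 0.1191]
tool_rot: [0.65, 0.76, 0.001, 0.001]
ft_force: [-0.5, -0.4, -0.6]
grip_width: 0.0181
```

Call:
play_rows(plan=[0, 0, 2, 0, 0, 0, 0, 0, 2, 0, 0, 0, 0, 0, 0, 0, 0, 0])

```text
clock: 64.88
eef_pos: [0.54, 0.0102, 0.1148]
tool_rot: [0.65, 0.76, 0.001, 0.001]
ft_force: [-0.9, 0.1, 0.7]
grip_width: 0.0177
```

Call:
play_rows(plan=[0, 0, 0, 0, 0, 0, 0, 0, 0, 0, 0, 0, 0, 0, 0, 0, 0, 0, 0, 0, -15, 0, 0, 0, 0, 0, -35, 0, 0, 0, 0, 0, -45, 0, 0, 0, 0, 0, -45, 0, 0, 0, 0, 0, 0, 0, 0, 0, 0, 0, 0, 0, 0, 0], hand=42)

```text
clock: 66.0
eef_pos: [0.5396, 0.0101, 0.2551]
tool_rot: [0.65, 0.76, 0.001, 0.001]
ft_force: [0.4, -0.5, -0.9]
grip_width: 0.0355
```

```bash
python3 -c "
from h import *
rel(.54,0.01,.28,np.pi/2+.154)
car()
o=cups()
for n in o:
    for l in o[n]: print(n,l)
for x in caps(): print(x)
c=bot.camera('scene');cv2.imwrite('pics/f1.png',c['frame'])
c=bot.camera('top');cv2.imwrite('pics/f2.png',c['frame'])"
```

```text
now [0.5396 0.0101 0.2551] t 66.0 grip 0.0355 F [ 0.4 -0.5 -0.9] rotvec first [0.003 0.    0.   ] then mm (tool at target) [ -0.2   0.4 -24.9]
top 0.91 [292. 279.] 385 [[0.476, 0.097, 0.062], [0.496, 0.116, 0.095], [0.515, 0.139, 0.141]]
top 0.8 [248. 279.] 455 [[0.576, 0.097, 0.006], [0.595, 0.117, 0.092], [0.62, 0.145, 0.139]]
scene 0.78 [203. 352.] 653 [[0.497, 0.096, 0.014], [0.514, 0.112, 0.079], [0.525, 0.135, 0.135]]
scene 0.69 [228. 359.] 902 [[0.6, 0.097, 0.013], [0.62, 0.116, 0.07], [0.628, 0.14, 0.132]]
scene 0.63 [222. 309.] 832 [[0.541, -0.014, 0.013], [0.559, 0.006, 0.07], [0.567, 0.027, 0.132]]
top (0.91, [287.2, 163.2], np.float64(0.1785), array([0.5126, 0.3435, 0.0294]), np.int64(850))
top (0.64, [284.1, 190.7], np.float64(0.0778), array([   9.3859, -242.396 ,  242.8726]), np.int64(21))
top (0.43, [191.0, 457.2], np.float64(0.0218), array([ 0.7282, -0.2834,  0.0653]), np.int64(3351))
top (0.4, [288.0, 179.9], np.float64(0.1598), array([0.5121, 0.3498, 0.0351]), np.int64(122))
top (0.4, [282.8, 187.0], np.float64(0.1065), array([0.5125, 0.3478, 0.0342]), np.int64(58))
[... 2017 characters left out ...]
0.1251]), 12, array([ 0.5782, -0.3038,  0.1361]), np.float64(0.14))
('scene', 'bottle_1', 0.67, 29, array([ 0.5325, -0.3095,  0.1263]), 21, array([ 0.5356, -0.3106,  0.1389]), np.float64(0.148))
('scene', 'bottle_1', 0.66, 51, array([ 0.5649, -0.2094,  0.125 ]), 26, array([ 0.563 , -0.2097,  0.1382]), np.float64(0.146))
('scene', 'bottle_1', 0.62, 46, array([ 0.5093, -0.2661,  0.1251]), 20, array([ 0.5069, -0.2667,  0.1381]), np.float64(0.144))
('scene', 'bottle_1', 0.55, 27, array([ 0.4701, -0.2263,  0.1257]), 9, array([ 0.468 , -0.2244,  0.1362]), np.float64(0.14))
('scene', 'bottle_1', 0.49, 28, array([ 0.5178, -0.2188,  0.1256]), 19, array([ 0.5187, -0.2167,  0.1375]), np.float64(0.147))
```

View pics/f1.png

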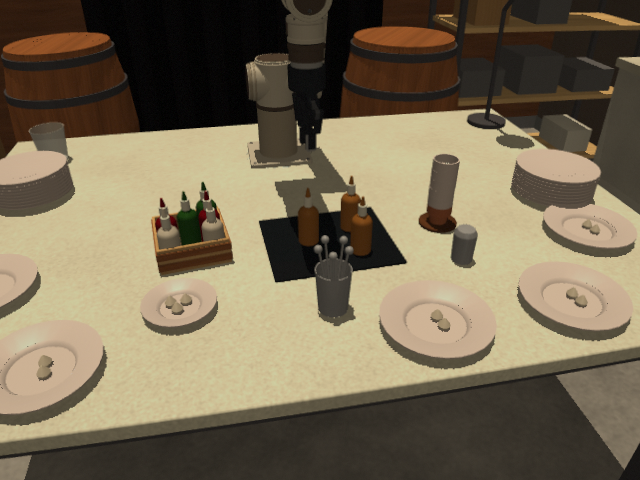

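View pics/f2.png

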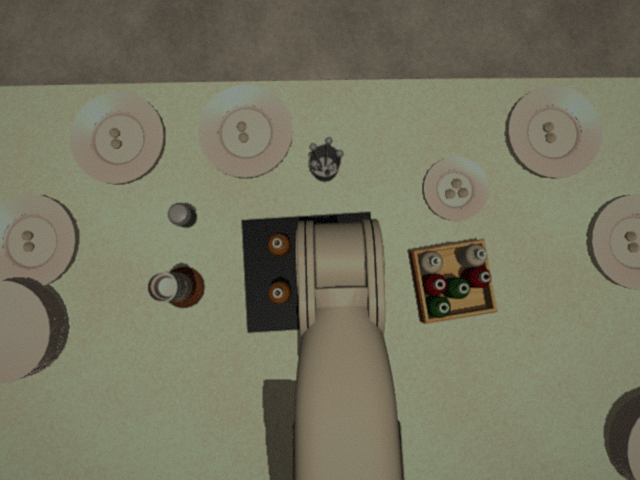

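The scene view shows the three caramel bottles upright on the mat (308,220), (350,208) and (361,232). The stack is straight at (441,193), and six bottles stand in the crate. The gripper is clear, so I'm handing in.

```bash
python3 -c "
from h import *
print(bot.job_done()); print(bot.get_obs()['clock'])"
```

```text
the job is handed in; nothing more can be done
None
the job is handed in; nothing more can be done
```

The job is done and handed in at about 66 s of the 210 s allowed; no verdict was reported.

- **Cups:** All five are nested upright in the copper holder. The top rim measured 0.178 m, which is what five cups at 24 mm steps give. The stack's centre was within about 2 mm of the stand's axis in both cameras. One cup was knocked aside during the run, so I measured it again before picking it up.
- **Caramel bottles:** All three stand upright on the slate mat, at about (0.60, 0.12), (0.50, 0.12) and (0.54, 0.01).
- **Third bottle's check:** The arm hid that bottle from the top camera in the last pictures, so its check is from the scene camera only.
- **Other bottles:** All six are upright in the crate. One green bottle was dragged about 33 mm inside it when I pulled the centre bottle out, but it still stands on the crate floor.
- **Bystanders:** The plate, shaker and spoon pot look unmoved in the final pictures.
- **Disagreements and slips:** The two cameras differed by about 3 mm in x throughout, so I used the average or compared within one camera. My first tool turn ran into a joint-6 limit, and the first cup grasp was slightly low; I corrected both with no effect on the result.

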